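# Secure the stone tile, kick the easel's prop leg down and hold the easel upright

### The job

A stone tile stands loose in a small steel bench easel that sits back on its runners: first swing the hinged keeper at the top down over the tile's upper edge until it lies in its catch, so that the tile cannot fall out, and then flip the folded prop leg down over centre, so that it springs down to the table. Then take the easel by the rubber grip of its top bar, stand it up on its toe where it is, with the leg fully out, and hold it plumb upright for me to check with the square: finish while still holding it, since it falls back onto its leg when let go. Do not lift the easel off the table, and leave the cup and the spray bottle where they are.

Things in the scene. Friction and masses are not known exactly. Their poses are not given: they have to be found in the camera images.
- easel: Bench easel of bent steel bar 12 mm thick, 148 mm wide, 264 mm high, 0.8-1 kg loaded. Origin: middle of the toe rod (along y, 6 mm over the table), on which it tips. z points up along the frame (uprights at y = -68 and 68 mm, top bar at z = 255), x to the tile's side. It starts sitting back to its -x side at 20 degrees on two runners that go 92 mm back from the toe; z vertical = upright.
- easel_grip (a point): Middle of the black rubber hand grip on the top bar: a round sleeve 18 mm thick and 84 mm long along the easel's y, at (0, 0, 255) mm in the easel's frame; it moves on an arc about the toe rod, which rolls. Free from above and on both sides once the leg is down (the closed keeper lies 40 mm lower). Let go upright, the easel falls back onto its leg at 9 degrees of lean, or over forwards.
- tile: White stone tile 100 x 175 x 6 mm, 0.24 kg, standing loose on the easel's ledge, its long side up. Origin in the middle of its back face, which is at (6, 0, 117.5) mm in the easel's frame; its own y points up the easel, its z to the easel's +x. Its upper edge is 205 mm up the easel.
- keeper (a joint): Angle of the keeper, a steel angle strip 180 mm long that swings in the plane of the frame about an axis along the easel's x. 0 = across over the tile's upper edge, in its catch (a small fork on the upright at y = 68 mm, no higher than the strip's top + 4 mm); grows as the free end rises; starts 0.5 to 0.9 rad open. Stiff hinge: it stays where it is left; about 0.5 N at the free end moves it.
- keeper_hinge (a point): Hinge axis of the keeper, at (14, -72, 214) mm in the easel's frame; the axis is along the easel's x.
- keeper_tab (a point): Middle of the upper face of the thumb tab at the keeper's free end, to press on: 26 mm (easel's x) x 24 mm, 3 mm thick, with a 6 mm upturned edge at its +x side. It is 168 mm from the hinge axis and 9 mm to its +x side; closed, it is at (23, 96, 214) mm in the easel's frame, outside the upright and clear of the fork.
- leg (a joint): Angle of the prop leg, a round bar 10 mm thick that swings about the easel's y, on its -x side. 0 = folded up; grows as it swings out and down to the stop at 2.19 rad. A sprung cam throws it back to 0 below 1.03 rad and on downwards above. It takes at most 0.2 N m. With the easel sitting back, its foot meets the table at 1.86; the spring may then push the easel up onto the leg (9 degrees of lean).
- leg_hinge (a point): Hinge axis of the prop leg, at (-20, 0, 130) mm in the easel's frame; the axis is along the easel's y.
- leg_tip (a point): End of the prop leg's middle line, 140 mm from its hinge, inside the rubber foot (16 mm thick and 38 mm long, rounded). At leg angle q the leg points from the hinge to (-cos e, 0, sin e) in the easel's frame, with e = 72 degrees - q.
- cup: White enamel mug 79 x 72 mm, 77 mm high, a bystander. Origin under its middle.
- spray_bottle: Blue spray bottle 84 x 62 mm, 184 mm high, a bystander. Origin under its middle.

How it is judged:
By the outcome, as a careful person would: the job done as asked, in the order asked, and still so for the second after the job is handed in, while the arm keeps its last pose, push and grip.
It also fails if it takes over 64 s, if anything falls off the work surface, if the arm or the gripper's body presses on something with over 40 N, if the wrist force passes 120 N, or if a joint passes its speed limit or range.

### The arm

A 6-joint arm with a two-finger parallel gripper is mounted at the origin on the work surface; the furniture and walls round the work are solid. World frame = base frame: x ahead of the robot, y to its left, z up, the work surface at z = 0. Lengths are in mm, angles in degrees, forces in N, time in s.
With the tool pointing down it reaches from about 300 to 850 mm from the base axis. Payload 4.2 kg.
Tool frame: the origin (TCP) lies midway between the tips of the shut fingers; the grasp point (between the pads) lies 19 mm behind it; y points along the fingers, z is the direction in which the jaws open and shut, and the axes are right-handed (so a half turn about y gives the same grasp; the last joint's range is limited). The gripper opens to 91 mm and grips with 3 to 60 N. Pads are 32 mm wide; open, the fingers measure 118 mm over their backs; the gripper's body (76 mm by 178 mm) begins 60 mm behind the grasp point.
Start: joints at [-78.381, 18.312, 89.639, -0, 72.044, -1.146], TCP at [127.055, -560.803, 213.976] pointing down, gripper open.
Joint ranges: [-177.97, 177.97], [-48.28, 115.42], [12.27, 149.76], [-77.06, 257.06], [2.81, 150.46], [-146.56, 146.56]. Speed limits (degrees/s): [147.25, 147.25, 180, 180, 180, 180].

### API

Orientations are given as [roll, pitch, yaw] about the fixed x, y, z axes, in that order (R = Rz(yaw) Ry(pitch) Rx(roll)).
In Python, from workcell import env gives the robot as it stands.
- The arm moves only by the shell command python3 -m handwheel 'ROWS' [FORCE]. ROWS is JSON, a list of rows, each a list of 3 entries, a list of its own where there are three numbers: the opening, from 0 (shut) to 1 (fully open), then the shift along the tool's x, y, z in mm, then the turn, a rotation vector about the tool's x, y, z in degrees. A call has exactly 10 rows; each row shifts and turns the commanded pose from where the row before left it, along the tool's axes as they then stand; what a row does not reach is not made up. A row lasts 1/12 s, in which the tool goes at most 41.7 mm and 7.16 degrees, less where a joint would pass 70% of its speed; a pose out of reach is approached as far as the arm can. A call is refused whole if a number of a shift passes 41.7 or a number of a turn 7.16, either way. A call with a gripper value outside its range is refused whole. The fingers move at their own pace and stop on an object; FORCE is the grip in N (left out, the last holds). Time passes only in rows, so rows that do not move let the fingers close, or fill a call up. It gives the time, the measured TCP pose, the force and the opening at its end, in the units of the state.
- env.state(): the state, without advancing time (a new reading comes with each control period).
- env.grab_frame(name): name is "scene" or "side" or "wrist"; returns the picture (480x640x3 uint8, red, green, blue); there is no depth.
- env.camera_info(name): a dict with "fx", "fy", "cx", "cy" (pixels), "camera_from_world" (4x4, takes a point from world to camera coordinates); the wrist camera has in their place "mount" (4x4, takes a point from camera to tool coordinates, whose origin is the TCP and whose axes are the tool frame's). Camera axes: x right, y down, z forward; pixel columns grow to the right and rows downward; lengths in mm; the calibration is good to about 2 mm. The wrist camera is an equidistant fisheye: a pixel r from the principal point sees the ray r / f radians off the axis. A picture is of the moment at which its call begins: read the wrist's pose just before it. camera_info takes no time and is no camera call.
- env.job_done(): hands the job in, once; it reports no verdict.
Trained networks look in the newest picture that a camera, given by its name, has taken for a name from the list of things; names that differ only in an ending like _2 or _b are one class to them, and where a whole thing is asked for, a point or a joint stands for the part that bears it (a point fixed in the world has none). Each returns a list of dicts, best first, with "p" (0 to 1); they miss things now and then, are a little off and sometimes report something else, mostly with a low value. They report only what shows in the picture. A call takes as long as a camera call.
- env.masks_of(camera, label): "region" (480x640 bool, what is visible of it) and "location" ([column, row] in pixels, amid what is visible of it).
The state is a dict: "time_s": time; "qpos": joint angles; "qvel": joint speeds; "effort": joint torques, N m; "ee_pos": TCP position; "ee_rot": TCP orientation; "force": force on the tool from outside, world axes, zero at the start; "torque": the same for the moment, N m; "gripper_width": finger opening in mm.
Only numpy, scipy, OpenCV 4.12 (cv2) and the standard library are available. Lean on these libraries where they do the work, as an engineer would, in place of code of your own. Each camera call takes 0.05 s, during which the arm holds its last target.

## Working session

There is one attempt and no reset: what is moved stays moved. The work goes in short steps, Python scripts to look and compute and a shell command to move; the robot and the scene stay as the last step left them, time stands still between calls to the robot, and variables do not carry over. Pictures are saved under pics/ and viewed, and the job is handed in when it is done.

```bash
ls; mkdir -p pics; python3 - <<'E'
from workcell import env
import cv2
s=env.state()
for k,v in s.items(): print(k,v)
for n in ["scene","side","wrist"]:
    im=env.grab_frame(n); cv2.imwrite(f"pics/{n}0.png",im[:,:,::-1])
    i=env.camera_info(n); print(n,i)
E
```

```text
pics
time_s 0.0
qpos [-7.83811530e+01  1.83511977e+01  8.97051209e+01 -8.69983079e-04
  7.20416284e+01 -1.14756885e+00]
qvel [ 0.01173798  0.04568642 -0.0393138   0.00501866  0.0341794  -0.15465084]
effort [ 1.93845044e-03 -4.12456369e+01 -2.31970793e+01  7.28410925e-02
  4.55237261e-02 -1.50140963e-04]
ee_pos [ 126.94421398 -560.31668618  213.13341115]
ee_rot [-9.00979439e+01  1.13466108e-03 -1.67233316e+02]
force [0.28704528 0.51822141 0.9242009 ]
torque [-0.03420074  0.01263328  0.00181294]
gripper_width 91.10146740489034
scene {'fx': 567.4738074580066, 'fy': 567.4738074580066, 'cx': 319.7605771042263, 'cy': 233.63163276908176, 'camera_from_world': array([[-6.80293929e-01, -7.32820624e-01, -1.31948486e-02,
         3.07706034e+02],
       [-5.43656206e-01,  5.16598757e-01, -6.61485944e-01,
         3.63299274e+02],
       [ 4.91566984e-01, -4.42831410e-01, -7.49841478e-01,
         8.05815756e+02],
       [ 0.00000000e+00,  0.00000000e+00,  0.00000000e+00,
         1.00000000e+00]])}
side {'fx': 486.77302555088295, 'fy': 486.77302555088295, 'cx': 316.75452724722345, 'cy': 241.91619963833824, 'camera_from_world': array([[ 9.96662176e-01, -7.69022153e-02, -2.73962700e-02,
        -4.87089879e+02],
       [-5.31065277e-02, -3.55879972e-01, -9.33021512e-01,
         1.74467944e+02],
       [ 6.20016374e-02,  9.31362172e-01, -3.58776117e-01,
         9.01175836e+02],
       [ 0.00000000e+00,  0.00000000e+00,  0.00000000e+00,
         1.00000000e+00]])}
wrist {'fx': 371.64829954431775, 'fy': 371.64829954431775, 'cx': 322.40194906719574, 'cy': 239.4192101669895, 'mount': array([[-1.05212491e-03,  9.66691190e-01,  2.55943422e-01,
        -7.14042026e+01],
       [ 6.70343578e-04, -2.55942825e-01,  9.66691689e-01,
        -1.71353975e+02],
       [ 9.99999222e-01,  1.18865044e-03, -3.78731410e-04,
         5.71402484e-02],
       [ 0.00000000e+00,  0.00000000e+00,  0.00000000e+00,
         1.00000000e+00]])}
```

View pics/scene0.png

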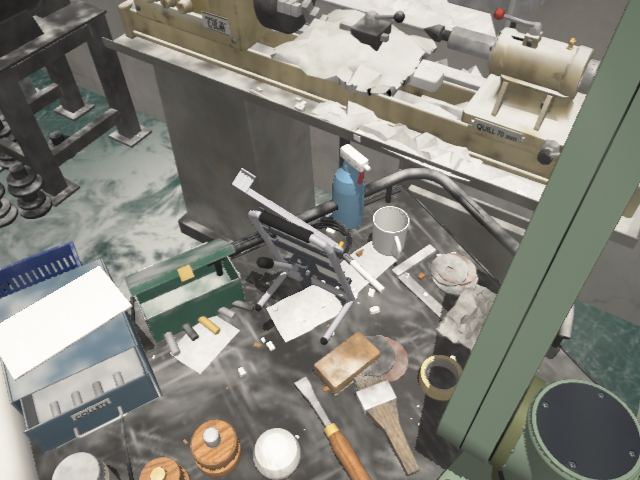

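View pics/side0.png

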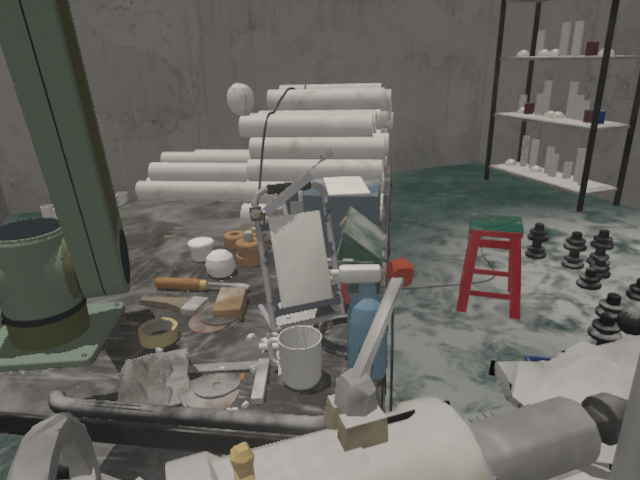

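View pics/wrist0.png

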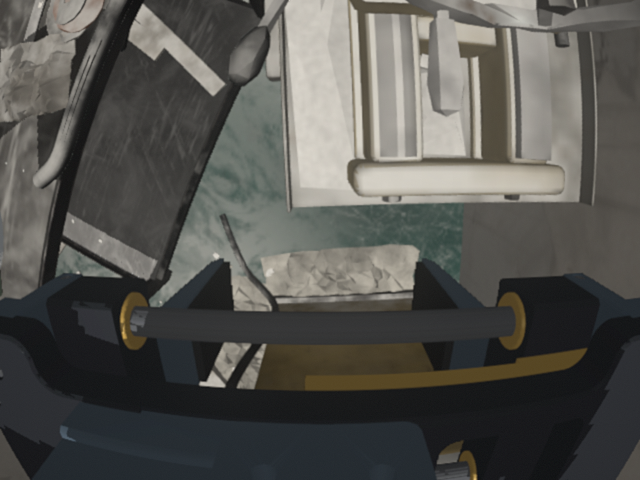

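```bash
python3 - <<'E'
from workcell import env
import cv2,numpy as np
L=["easel","easel_grip","tile","keeper","keeper_hinge","keeper_tab","leg","leg_hinge","leg_tip","cup","spray_bottle"]
for c in ["scene","side"]:
    im=cv2.imread(f"pics/{c}0.png"); M={}
    for l in L:
        for r in env.masks_of(c,l)[:2]:
            ys,xs=np.nonzero(r["region"]); print(c,l,round(r["p"],2),np.round(r["location"],1),r["region"].sum(),(xs.min(),xs.max(),ys.min(),ys.max()) if len(xs) else None)
            M.setdefault(l,r["region"])
    np.savez(f"m_{c}.npz",**M)
    x0,y0,x1,y1={"scene":(200,140,440,360),"side":(220,130,420,350)}[c]
    cv2.imwrite(f"pics/{c}0z.png",cv2.resize(im[y0:y1,x0:x1],None,fx=2.7,fy=2.7,interpolation=cv2.INTER_CUBIC))
print(env.state()["time_s"])
E
```

```text
scene easel 0.84 [296.5 253.3] 5542 (np.int64(233), np.int64(353), np.int64(168), np.int64(343))
scene easel_grip 0.6 [293.  252.6] 5853 (np.int64(232), np.int64(354), np.int64(168), np.int64(343))
scene tile 0.95 [320.1 257.5] 205 (np.int64(280), np.int64(336), np.int64(239), np.int64(277))
scene keeper 0.93 [268.9 202.5] 967 (np.int64(232), np.int64(342), np.int64(169), np.int64(250))
scene keeper_hinge 0.59 [296.5 250.6] 5901 (np.int64(231), np.int64(354), np.int64(168), np.int64(343))
scene keeper_tab 0.86 [266.6 204.2] 950 (np.int64(233), np.int64(342), np.int64(169), np.int64(251))
scene leg 0.63 [284.2 264.8] 457 (np.int64(257), np.int64(303), np.int64(257), np.int64(279))
scene leg_hinge 0.94 [296.6 251.5] 5849 (np.int64(232), np.int64(354), np.int64(169), np.int64(343))
scene leg_tip 0.63 [283.9 263.7] 538 (np.int64(257), np.int64(304), np.int64(257), np.int64(280))
scene cup 0.78 [391.1 228.2] 1491 (np.int64(372), np.int64(408), np.int64(206), np.int64(257))
scene cup 0.29 [268.9 206.7] 1142 (np.int64(232), np.int64(343), np.int64(168), np.int64(252))
scene spray_bottle 0.7
[... 471 characters left out ...]
(306))
side tile 0.18 [288.  190.4] 633 (np.int64(251), np.int64(331), np.int64(148), np.int64(216))
side keeper_hinge 0.71 [272.5 252.8] 4328 (np.int64(249), np.int64(344), np.int64(148), np.int64(331))
side keeper_tab 0.85 [292.  188.2] 659 (np.int64(264), np.int64(331), np.int64(149), np.int64(213))
side leg_hinge 0.59 [270.6 253.9] 3924 (np.int64(249), np.int64(344), np.int64(151), np.int64(330))
side leg_tip 0.52 [286.4 208.6] 9 (np.int64(284), np.int64(285), np.int64(206), np.int64(211))
side cup 0.95 [292.7 355.6] 2649 (np.int64(267), np.int64(321), np.int64(325), np.int64(388))
side spray_bottle 0.78 [358.9 308.8] 3075 (np.int64(332), np.int64(387), np.int64(264), np.int64(378))
1.25
```

View pics/scene0z.png

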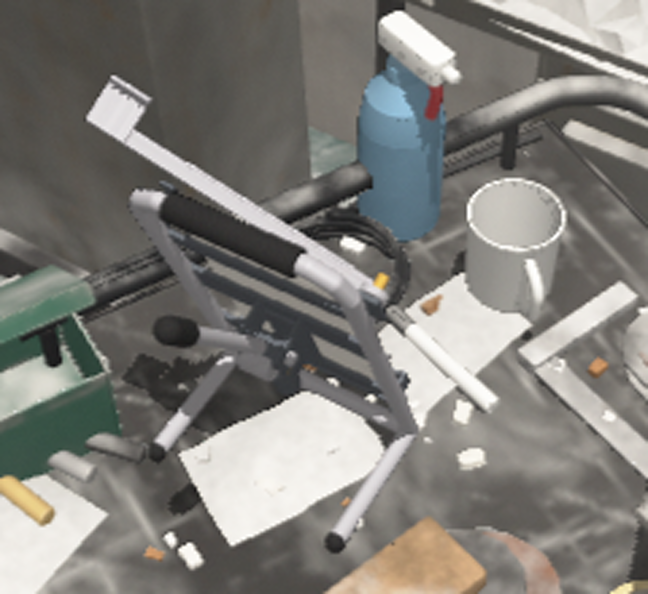

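View pics/side0z.png

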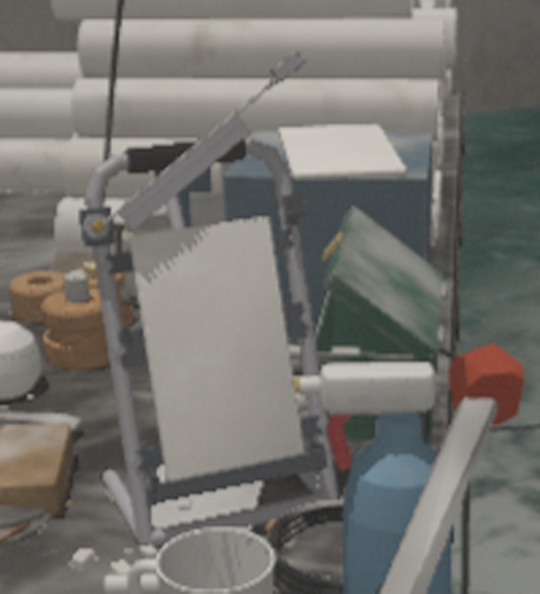

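```bash
cat > h.py <<'E'
import numpy as np, json
from scipy.spatial.transform import Rotation as Rn
from scipy.optimize import least_squares
CAM={}
def cam(n):
    from workcell import env
    if n not in CAM: CAM[n]=env.camera_info(n)
    return CAM[n]
def proj(n,P):
    i=cam(n); P=np.atleast_2d(P); c=P@i["camera_from_world"][:3,:3].T+i["camera_from_world"][:3,3]
    return np.c_[i["fx"]*c[:,0]/c[:,2]+i["cx"], i["fy"]*c[:,1]/c[:,2]+i["cy"]]
def wristproj(P,pos,rot):
    i=cam("wrist"); R=Rn.from_euler("xyz",rot,degrees=True).as_matrix()
    t=(np.atleast_2d(P)-pos)@R; M=i["mount"]; c=(t-M[:3,3])@M[:3,:3]
    th=np.arctan2(np.hypot(c[:,0],c[:,1]),c[:,2]); ph=np.arctan2(c[:,1],c[:,0])
    return np.c_[i["fx"]*th*np.cos(ph)+i["cx"], i["fy"]*th*np.sin(ph)+i["cy"]]
def ER(yaw,lean): return Rn.from_euler("z",yaw,degrees=True).as_matrix()@Rn.from_euler("y",-lean,degrees=True).as_matrix()
def E2W(p,x,y,yaw,lean): return np.atleast_2d(p)@ER(yaw,lean).T+np.array([x,y,6.])
def tab(k): # keeper tab in easel frame, k rad
    return np.array([23,-72+168*np.cos(k),214+168*np.sin(k)])
def leg(q,r=140):
    e=np.radians(72)-q; return np.array([-20-r*np.cos(e),0,130+r*np.sin(e)])
E
cat > fit.py <<'E'
from h import *
sc=lambda u,v:(200+u/2.7,140+v/2.7)
sd=lambda u,v:(220+u/2.7,130+v/2.7)
obs=[("scene",sc(298,265),(0,-42,255)),("scene",sc(165,208),(0,42,255)),
("side",sd(130,158),(0,-42,255)),("side",sd(245,150),(0,42,255)),
("side",sd(270,218),(12,50,205)),("side",sd(168,482),(12,-50,30)),("side",sd(303,457),(12,50,30)),
("side",sd(97,226),(20,-72,214)),
("scene",sc(113,108),"tab"),("side",sd(288,65),"tab"),
("scene",sc(335,540),"rn"),("scene",sc(158,450),"rp"),("scene",sc(175,330),"leg")]
def res(v):
    x,y,yaw,lean,k=v; r=[]
    for c,px,p in obs:
        if p=="tab": p=tab(k)
        if p=="leg": p=leg(0.0,130)
        if p in("rn","rp"): P=E2W((-90,-68 if p=="rn" else 68,0),x,y,yaw,0)
        else: P=E2W(p,x,y,yaw,lean)
        r.append(proj(c,P)[0]-px)
    return np.array(r).ravel()
s=least_squares(res,[480,-150,-90,20,.7],loss="soft_l1",f_scale=2)
print(np.round(s.x,2)); print(np.round(s.fun.reshape(-1,2),1))
x=s.x
print("grip",E2W((0,0,255),*x[:4]),"tab",E2W(tab(x[4]),*x[:4]),"hinge",E2W((14,-72,214),*x[:4]),"legtip",E2W(leg(0),*x[:4]))
import json; json.dump(list(x),open("pose.json","w"))
E
python3 fit.py
```

```text
Traceback (most recent call last):
  File "fit.py", line 19, in <module>
    s=least_squares(res,[480,-150,-90,20,.7],loss="soft_l1",f_scale=2)
  File "fit.py", line 14, in res
    if p=="leg": p=leg(0.0,130)
       ^^^^^^^^
ValueError: The truth value of an array with more than one element is ambiguous. Use a.any() or a.all()
```

```bash
sed -i 's/return np.array(\[23.*/return (23,-72+168*np.cos(k),214+168*np.sin(k))/; s/return np.array(\[-20-r\*np.cos(e),0,130+r\*np.sin(e)\])/return (-20-r*np.cos(e),0,130+r*np.sin(e))/' h.py; sed -n '/^def tab/,$p' h.py; sed -i 's/,130+r\*np.sin(e)\])/,130+r*np.sin(e))/' h.py; python3 fit.py
```

```text
def tab(k): # keeper tab in easel frame, k rad
    return (23,-72+168*np.cos(k),214+168*np.sin(k))
def leg(q,r=140):
    e=np.radians(72)-q; return (-20-r*np.cos(e),0,130+r*np.sin(e))
[472.12 -11.35 -73.39  18.64  -5.74]
[[-0.3 -0.5]
 [-0.5 -1.1]
 [-1.2 -0.1]
 [-0.6 -2.4]
 [-0.1 -2.1]
 [ 0.2  2.4]
 [ 0.7  1.2]
 [ 0.7 -1.4]
 [ 1.1  0.4]
 [-1.2  1. ]
 [ 0.2 -0. ]
 [-0.2 -0.1]
 [-1.   0.2]]
grip [[448.81512735  66.7679387  247.6177618 ]] tab [[519.24793789  80.54123728 299.00506964]] hinge [[387.3587456   20.91342921 213.2451404 ]] legtip [[430.93505714 126.70508907 235.11343481]]
```

```bash
sed -i 's/return np.array(r).ravel()/return np.r_[np.array(r).ravel(),(lean-20)*5]/; s/s.fun.reshape/s.fun[:-1].reshape/; s/\[480,-150,-90,20,.7\]/[470,-10,-73,20,.54]/' fit.py; python3 fit.py
cat >> h.py <<'E'
def plan(pos,rot,tpos,tR,n):
    """rows in tool axes, straight line + slerp"""
    R0=Rn.from_euler("xyz",rot,degrees=True); pos=np.array(pos,float); tpos=np.array(tpos,float)
    w=(R0.inv()*Rn.from_matrix(tR)).as_rotvec()
    out=[]
    for i in range(n):
        Rc=R0*Rn.from_rotvec(w*i/n)
        d=Rc.inv().apply((tpos-pos)/n)
        out.append((np.round(d,1).tolist(),np.round(np.degrees(w)/n,2).tolist()))
    return out
E
python3 - <<'E'
from h import *; import json
x=json.load(open("pose.json"));R=ER(x[2],x[3])
# obstacles: cup, bottle location rough (ray to z=90 / 40)
for n,u,z in [("scene",(391,228),40),("side",(292.7,355),40),("scene",(348,189),95),("side",(359,309),95)]:
    i=cam(n);C=i["camera_from_world"];o=-C[:3,:3].T@C[:3,3];d=C[:3,:3].T@np.array([(u[0]-i["cx"])/i["fx"],(u[1]-i["cy"])/i["fy"],1])
    print(n,np.round(o+d*(z-o[2])/d[2]))
E
```

```text
[472.46 -14.02 -73.91  19.42   0.55]
[[-0.9  0.4]
 [-0.7 -0.5]
 [-1.1  0.3]
 [-0.5 -1.9]
 [ 0.1 -1.7]
 [ 0.2  2.9]
 [ 1.   1.8]
 [ 0.7 -1.1]
 [ 0.9  0.9]
 [-1.6  1. ]
 [ 0.6 -1. ]
 [ 0.6 -1.5]
 [-1.5  1. ]]
grip [[448.96284119  67.42624991 246.49695595]] tab [[518.60679039  81.38709929 298.96444379]] hinge [[387.22360123  21.68444095 212.48294176]] legtip [[431.67180411 127.35465684 233.15067643]]
scene [ 457. -191.   40.]
side [ 439. -172.   40.]
scene [ 551. -166.   95.]
side [ 548. -139.   95.]
```

```bash
python3 -m handwheel '[[0,[0,-22,0],[0,0,0]],[0,[0,-22,0],[0,0,0]],[0,[0,-22,0],[0,0,0]],[0,[0,-22,0],[0,-7,0]],[0,[0,-22,0],[0,-7,0]],[0,[0,-22,0],[0,-7,0]],[0,[0,-22,0],[0,-7,0]],[0,[0,-22,0],[0,-7,0]],[0,[0,-22,0],[0,-7,0]],[0,[0,-22,0],[0,-7,0]]]' 20
cat > now.py <<'E'
from h import *
from workcell import env
import json
s=env.state(); print("t",round(s["time_s"],2),"pos",np.round(s["ee_pos"],1),"rot",np.round(s["ee_rot"],1),"F",np.round(s["force"],1),"w",round(s["gripper_width"],1),"q",np.round(s["qpos"],0))
E
python3 - <<'E'
from now import *
for r in plan(s["ee_pos"],s["ee_rot"],[470,60,430],ER(-73.9,0)@Rn.from_euler("x",-90,degrees=True).as_matrix(),18): print(r)
E
```

```text
time_s: 2.08
ee_pos: [127.0, -560.6, 435.1]
ee_rot: [-90.0, -0.0, -117.9]
force: [0.7, -0.3, -0.5]
gripper_width: 27.0
t 2.08 pos [ 127.  -560.6  435.1] rot [ -90.    -0.  -117.9] F [ 0.7 -0.3 -0.5] w 27.0 q [-78.  16.  62.   0. 102. -50.]
([-39.4, 0.3, 0.7], [-0.0, -2.44, 0.0])
([-39.3, 0.3, 2.4], [-0.0, -2.44, 0.0])
([-39.2, 0.3, 4.1], [-0.0, -2.44, 0.0])
([-39.0, 0.3, 5.7], [-0.0, -2.44, 0.0])
([-38.7, 0.3, 7.4], [-0.0, -2.44, 0.0])
([-38.3, 0.3, 9.0], [-0.0, -2.44, 0.0])
([-37.9, 0.3, 10.7], [-0.0, -2.44, 0.0])
([-37.4, 0.3, 12.3], [-0.0, -2.44, 0.0])
([-36.9, 0.3, 13.9], [-0.0, -2.44, 0.0])
([-36.3, 0.3, 15.4], [-0.0, -2.44, 0.0])
([-35.6, 0.3, 16.9], [-0.0, -2.44, 0.0])
([-34.8, 0.3, 18.4], [-0.0, -2.44, 0.0])
([-34.0, 0.3, 19.9], [-0.0, -2.44, 0.0])
([-33.1, 0.3, 21.3], [-0.0, -2.44, 0.0])
([-32.2, 0.3, 22.7], [-0.0, -2.44, 0.0])
([-31.2, 0.3, 24.1], [-0.0, -2.44, 0.0])
([-30.1, 0.3, 25.4], [-0.0, -2.44, 0.0])
([-29.0, 0.3, 26.7], [-0.0, -2.44, 0.0])
```

```bash
python3 -m handwheel '[[0,[-39,0,1],[0,-2.4,0]],[0,[-39,0,2],[0,-2.4,0]],[0,[-39,0,4],[0,-2.4,0]],[0,[-39,0,6],[0,-2.4,0]],[0,[-39,0,7],[0,-2.4,0]],[0,[-38,0,9],[0,-2.4,0]],[0,[-38,0,11],[0,-2.4,0]],[0,[-37,0,12],[0,-2.4,0]],[0,[-37,0,14],[0,-2.4,0]],[0,[-36,0,15],[0,-2.4,0]]]'
python3 - <<'E'
from now import *
for r in plan(s["ee_pos"],s["ee_rot"],[470,60,430],ER(-73.9,0)@Rn.from_euler("x",-90,degrees=True).as_matrix(),8): print(r)
E
```

```text
time_s: 2.92
ee_pos: [320.2, -217.1, 434.2]
ee_rot: [-89.9, -0.0, -94.1]
force: [0.9, -0.4, 0.5]
gripper_width: 0.8
t 2.92 pos [ 320.2 -217.1  434.2] rot [-89.9  -0.  -94.1] F [ 0.9 -0.4  0.5] w 0.8 q [-36.  -3.  84.   0.  99. -32.]
([-35.9, 0.5, 16.2], [-0.01, -2.53, 0.0])
([-35.2, 0.5, 17.7], [-0.01, -2.53, 0.0])
([-34.3, 0.5, 19.3], [-0.01, -2.53, 0.0])
([-33.5, 0.5, 20.8], [-0.01, -2.53, 0.0])
([-32.5, 0.5, 22.2], [-0.01, -2.53, 0.0])
([-31.5, 0.5, 23.6], [-0.01, -2.53, 0.0])
([-30.4, 0.5, 25.0], [-0.01, -2.53, 0.0])
([-29.3, 0.5, 26.3], [-0.01, -2.53, 0.0])
```

```bash
python3 -m handwheel '[[0,[-36,0,17],[0,-2.4,0]],[0,[-35,0,18],[0,-2.4,0]],[0,[-34,0,20],[0,-2.4,0]],[0,[-33,0,21],[0,-2.4,0]],[0,[-32,0,23],[0,-2.4,0]],[0,[-31,0,24],[0,-2.4,0]],[0,[-30,0,25],[0,-2.4,0]],[0,[-29,0,26],[0,-2.4,0]],[0,[0,0,0],[0,0,0]],[0,[0,0,0],[0,0,0]]]'
python3 - <<'E'
from now import *
import cv2
im=env.grab_frame("wrist").copy()
x=json.load(open("pose.json"))
pts=[(0,-42,255),(0,42,255),tab(x[4]),(14,-72,214),leg(0),(0,68,0),(0,-68,0),(12,50,205),(12,-50,205),(12,50,30),(12,-50,30)]
P=np.vstack([E2W(p,*x[:4]) for p in pts])
for u in wristproj(P,s["ee_pos"],s["ee_rot"]): cv2.circle(im,tuple(int(round(v)) for v in u),3,(255,0,0),1)
cv2.imwrite("pics/w1.png",im[:,:,::-1])
E
```

```text
time_s: 3.75
ee_pos: [475.9, 55.6, 433.1]
ee_rot: [-90.1, -0.0, -74.8]
force: [-0.4, -0.3, 0.4]
gripper_width: 0.3
t 3.75 pos [475.9  55.6 433.1] rot [-90.1  -0.  -74.8] F [-0.4 -0.3  0.4] w 0.3 q [  5.   6.  75.  -0.  99. -10.]
```

View pics/w1.png

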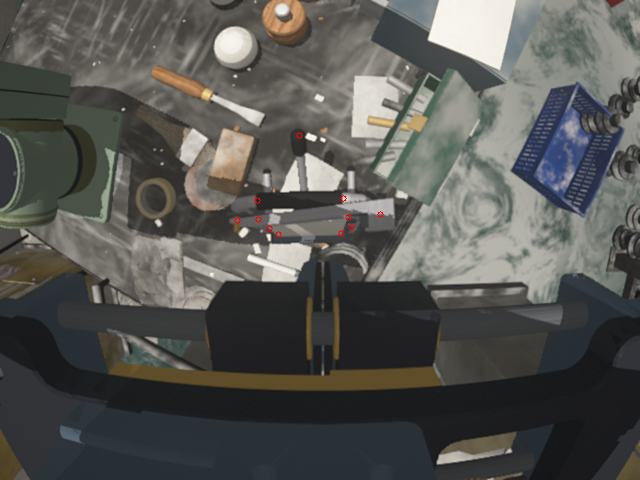

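```bash
python3 - <<'E'
import cv2
im=cv2.imread("pics/w1.png")
cv2.imwrite("pics/w1z.png",cv2.resize(im[120:280,210:410],None,fx=3.7,fy=3.7,interpolation=cv2.INTER_CUBIC))
E
```

```text
(no output)
```

View pics/w1z.png

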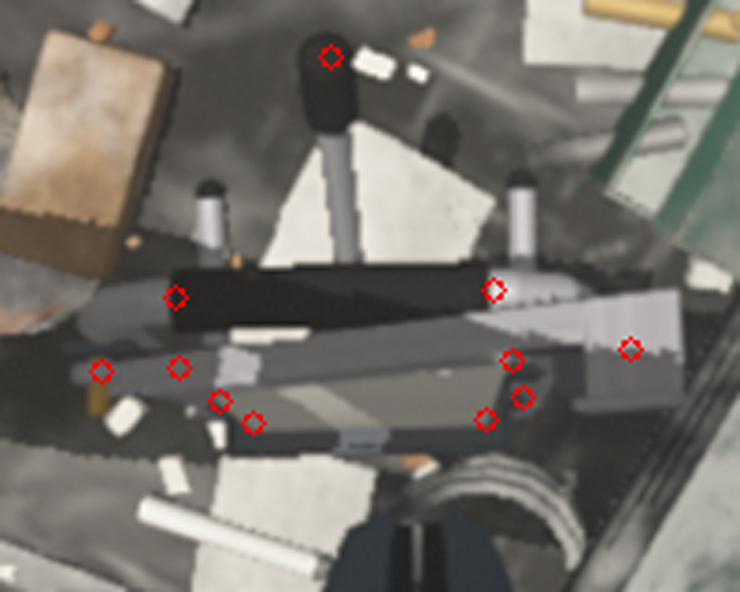

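```bash
cat >> h.py <<'E'
RX=lambda d: Rn.from_euler("x",d,degrees=True).as_matrix()
def keep(k,off,xc=16,r=170,pose=None):
    x=pose or json.load(open("pose.json"))
    p=np.array([xc,-72,214])+RX(np.degrees(k))@np.array([0,r,off])
    return E2W(p,*x[:4])[0], ER(x[2],x[3])@RX(np.degrees(k)-90)
E
python3 - <<'E'
from now import *
P,R=keep(.55,30); print(P, Rn.from_matrix(R).as_euler("xyz",degrees=True)); 
for r in plan(s["ee_pos"],s["ee_rot"],P,R,9): print(r)
P,R=keep(.55,0); print(P)
P,R=keep(0,0); print(P)
E
```

```text
t 3.8 pos [475.3  54.4 433.6] rot [-90.1  -0.  -75. ] F [ 0.4 -0.2 -0.4] w 0.2 q [  5.   6.  75.  -0.  99. -10.]
[501.38345611  92.25305836 321.07206539] [-58.48732127 -19.41678366 -73.90565619]
([-3.3, 12.5, 3.9], [3.5, -0.71, -2.07])
([-3.7, 12.6, 3.2], [3.5, -0.71, -2.07])
([-4.1, 12.6, 2.5], [3.5, -0.71, -2.07])
([-4.6, 12.6, 1.7], [3.5, -0.71, -2.07])
([-5.0, 12.5, 1.0], [3.5, -0.71, -2.07])
([-5.5, 12.3, 0.3], [3.5, -0.71, -2.07])
([-5.9, 12.1, -0.3], [3.5, -0.71, -2.07])
([-6.3, 11.9, -1.0], [3.5, -0.71, -2.07])
([-6.8, 11.6, -1.6], [3.5, -0.71, -2.07])
[518.80650979  88.43094034 296.95094157]
[551.08361663  66.99948583 213.14781659]
```

```bash
python3 -m handwheel '[[0,[-3,12.5,4],[3.5,-0.7,-2]],[0,[-4,12.5,3],[3.5,-0.7,-2]],[0,[-4,12.5,2.5],[3.5,-0.7,-2]],[0,[-4.5,12.5,2],[3.5,-0.7,-2]],[0,[-5,12.5,1],[3.5,-0.7,-2]],[0,[-5.5,12.5,0],[3.5,-0.7,-2]],[0,[-6,12,0],[3.5,-0.7,-2]],[0,[-6.5,12,-1],[3.5,-0.7,-2]],[0,[-7,11.5,-1.5],[3.5,-0.7,-2]],[0,[0,0,0],[0,0,0]]]'
python3 - <<'E'
from now import *
import cv2
im=env.grab_frame("wrist").copy(); a=env.grab_frame("scene"); b=env.grab_frame("side")
x=json.load(open("pose.json"))
pts=[(0,-42,255),(0,42,255),tab(x[4]),(14,-72,214),leg(0)]
P=np.vstack([E2W(p,*x[:4]) for p in pts])
for u in wristproj(P,s["ee_pos"],s["ee_rot"]): cv2.circle(im,tuple(int(round(v)) for v in u),3,(255,0,0),1)
Z=lambda q:cv2.resize(q,(400,300),interpolation=cv2.INTER_AREA)
o=np.vstack([np.hstack([Z(im),cv2.resize(a[100:280,200:440],(400,300))]),np.hstack([cv2.resize(b[110:260,220:420],(400,300)),np.zeros((300,400,3),np.uint8)])])
cv2.imwrite("pics/c2.png",o[:,:,::-1])
for off in (0,30):
  P,R=keep(.55,off); print(P, Rn.from_matrix(R).as_euler("xyz",degrees=True),plan(s["ee_pos"],s["ee_rot"],P,R,1))
E
```

```text
time_s: 4.63
ee_pos: [496.7, 90.7, 316.5]
ee_rot: [-58.9, -18.9, -73.7]
force: [0.5, -0.3, -0.5]
gripper_width: 0.3
t 4.63 pos [496.7  90.7 316.5] rot [-58.9 -18.9 -73.7] F [ 0.5 -0.3 -0.5] w 0.3 q [ 21.  -6. 112. -27.  46.  14.]
[518.80650979  88.43094034 296.95094157] [-58.48732127 -19.41678366 -73.90565619] [([1.6, 28.8, 6.7], [0.41, -0.15, -0.54])]
[501.38345611  92.25305836 321.07206539] [-58.48732127 -19.41678366 -73.90565619] [([1.3, -1.2, 6.5], [0.41, -0.15, -0.54])]
```

View pics/c2.png

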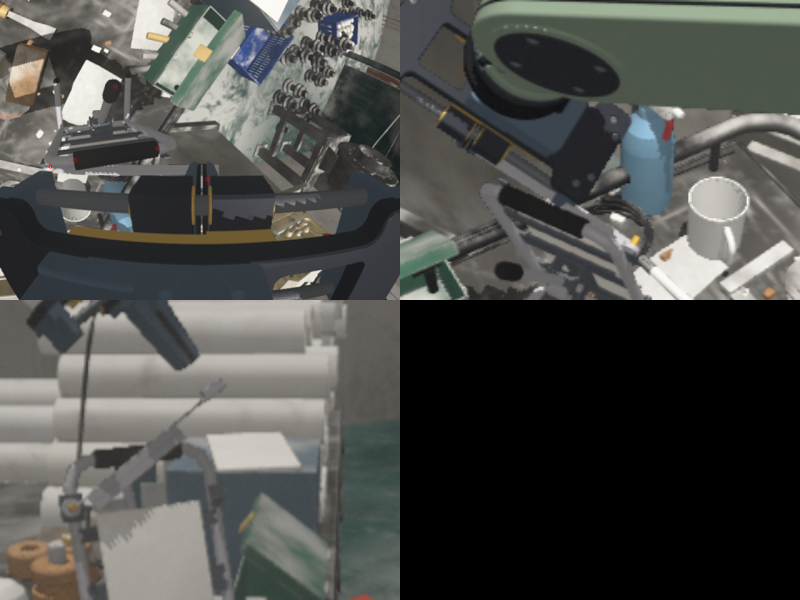

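```bash
python3 -m handwheel '[[0,[0,4,1.5],[0,0,0]],[0,[0,4,1.5],[0,0,0]],[0,[0,4,1.5],[0,0,0]],[0,[0,4,1.5],[0,0,0]],[0,[0,4,0],[0,0,0]],[0,[0,4,0],[0,0,0]],[0,[0,4,0],[0,0,0]],[0,[0,2,0],[0,0,0]],[0,[0,1,0],[0,0,0]],[0,[0,1,0],[0,0,0]]]'
python3 - <<'E'
from now import *
P,R=keep(.55,0); print(plan(s["ee_pos"],s["ee_rot"],P,R,1))
E
```

```text
time_s: 5.62
ee_pos: [524.8, 91.5, 298.8]
ee_rot: [-58.4, -18.8, -73.9]
force: [-0.6, 0.5, -0.3]
gripper_width: 0.4
t 5.62 pos [524.8  91.5 298.8] rot [-58.4 -18.8 -73.9] F [-0.6  0.5 -0.3] w 0.4 q [ 20.  -3. 112. -27.  42.  14.]
[([0.6, -1.6, -6.8], [-0.08, -0.3, -0.54])]
```

```bash
python3 -m handwheel '[[0,[0,-3,-3],[0,0,0]],[0,[0,0,-3.5],[0,0,0]],[0,[0,4,0],[0,0,0]],[0,[0,4,-0.1],[-1.5,0,0]],[0,[0,8,-0.2],[-3,0,0]],[0,[0,8,-0.2],[-3,0,0]],[0,[0,8,-0.2],[-3,0,0]],[0,[0,8,-0.2],[-3,0,0]],[0,[0,4,0],[-1,0,0]],[0,[0,0,0],[0,0,0]]]'
python3 - <<'E'
from now import *
import cv2
a=env.grab_frame("scene"); b=env.grab_frame("side")
for k in (.55,.3,0):
    P,R=keep(k,0); print(k,plan(s["ee_pos"],s["ee_rot"],P,R,1))
o=np.hstack([cv2.resize(a[100:280,200:440],(400,300)),cv2.resize(b[110:260,220:420],(400,300))])
cv2.imwrite("pics/c3.png",o[:,:,::-1])
E
```

```text
time_s: 6.45
ee_pos: [540.0, 82.2, 259.4]
ee_rot: [-73.0, -18.8, -73.9]
force: [-0.4, 0.7, 0.6]
gripper_width: 0.4
t 6.45 pos [540.   82.2 259.4] rot [-73.  -18.8 -73.9] F [-0.4  0.7  0.6] w 0.4 q [ 19.   6. 104. -23.  55.  11.]
0.55 [([0.8, -43.1, -6.3], [14.48, -0.21, -0.58])]
0.3 [([1.2, -1.0, -0.9], [0.16, -0.14, -0.6])]
0 [([1.8, 49.2, -8.3], [-17.03, -0.05, -0.62])]
```

View pics/c3.png

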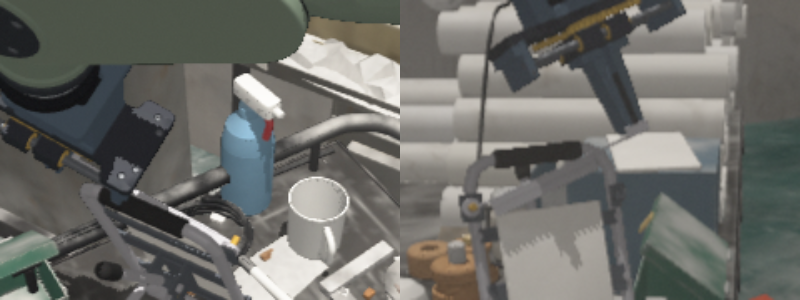

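```bash
python3 -m handwheel '[[0,[0.3,8,-0.4],[-2.8,0,0]],[0,[0.3,8,-0.4],[-2.8,0,0]],[0,[0.3,8,-0.4],[-2.8,0,0]],[0,[0.3,8,-0.4],[-2.8,0,0]],[0,[0.3,7,-0.3],[-2.8,0,0]],[0,[0.3,5,-0.2],[-2,0,0]],[0,[0,3,0],[-1,0,0]],[0,[0,2,0],[0,0,0]],[0,[0,1,0],[0,0,0]],[0,[0,0,0],[0,0,0]]]'
python3 - <<'E'
from now import *
import cv2
a=env.grab_frame("scene"); b=env.grab_frame("side")
for k in (0,):
    P,R=keep(k,0); print(k,plan(s["ee_pos"],s["ee_rot"],P,R,1))
o=np.hstack([cv2.resize(a[100:280,200:440],(400,300)),cv2.resize(b[150:300,220:420],(400,300))])
cv2.imwrite("pics/c4.png",o[:,:,::-1])
E
```

```text
time_s: 7.38
ee_pos: [549.5, 66.6, 214.4]
ee_rot: [-89.9, -18.8, -73.9]
force: [-0.0, 0.7, 0.0]
gripper_width: 0.4
t 7.38 pos [549.5  66.6 214.4] rot [-89.9 -18.8 -73.9] F [-0.   0.7  0. ] w 0.4 q [ 17.  16.  95. -20.  70.   8.]
0 [([-0.3, 1.2, 1.6], [-0.14, 0.03, -0.62])]
```

View pics/c4.png

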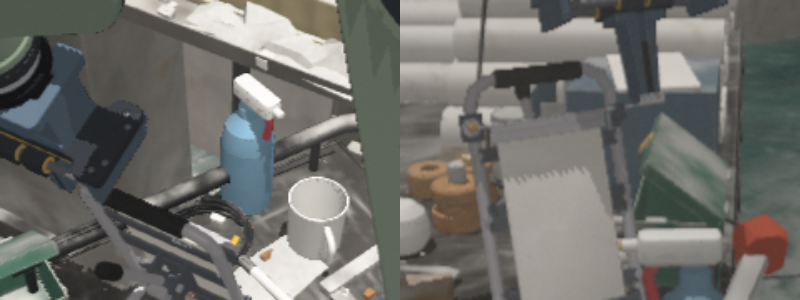

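```bash
python3 -m handwheel '[[0,[0,0.5,0],[0,0,0]],[0,[0,0.5,0],[0,0,0]],[0,[0,0.5,0],[0,0,0]],[0,[0,0.5,0],[0,0,0]],[0,[0,0.5,0],[0,0,0]],[0,[0,0.5,0],[0,0,0]],[0,[0,0.5,0],[0,0,0]],[0,[0,0.5,0],[0,0,0]],[0,[0,0,0],[0,0,0]],[0,[0,0,0],[0,0,0]]]'
```

```text
time_s: 8.32
ee_pos: [551.4, 65.9, 212.5]
ee_rot: [-89.7, -18.8, -73.9]
force: [-2.8, 1.6, 9.3]
gripper_width: 0.6
```

```bash
python3 -m handwheel '[[0,[0,-4,0],[0,0,0]],[0,[0,-10,0],[0,0,0]],[0,[0,-20,0],[0,0,0]],[0,[0,-25,0],[0,0,0]],[0,[0,-25,0],[0,0,0]],[0,[0,-25,0],[0,0,0]],[0,[0,-15,0],[0,0,0]],[0,[0,0,0],[0,0,0]],[0,[0,0,0],[0,0,0]],[0,[0,0,0],[0,0,0]]]'
cat > look.py <<'E'
from now import *
import cv2,sys
def look(name,x,k,q,boxes=((180,120,420,300),(220,130,380,250))):
    T=[]
    for c,bx in zip(("scene","side"),boxes):
        im=env.grab_frame(c); z=400/(bx[2]-bx[0]); im=cv2.resize(im[bx[1]:bx[3],bx[0]:bx[2]],(400,300),interpolation=cv2.INTER_CUBIC)
        if x is not None:
            P=np.vstack([E2W(p,*x[:4]) for p in [(0,-42,255),(0,42,255),tab(k),(14,-72,214),leg(q),(-20,0,130),(0,68,0),(0,-68,0)]])
            for u in proj(c,P): cv2.circle(im,(int((u[0]-bx[0])*z),int((u[1]-bx[1])*z)),3,(255,0,0),1)
        T.append(im)
    cv2.imwrite(name,np.hstack(T)[:,:,::-1])
E
python3 - <<'E'
from look import *
x=json.load(open("pose.json")); look("pics/c5.png",x,0,0)
im=env.grab_frame("wrist"); cv2.imwrite("pics/w5.png",im[:,:,::-1])
E
```

```text
time_s: 9.15
ee_pos: [538.7, 103.6, 326.5]
ee_rot: [-90.0, -18.8, -73.8]
force: [-0.5, -0.5, -0.6]
gripper_width: 0.2
t 9.15 pos [538.7 103.6 326.5] rot [-90.  -18.8 -73.8] F [-0.5 -0.5 -0.6] w 0.2 q [ 21.  13.  83. -19.  86.   7.]
```

View pics/c5.png

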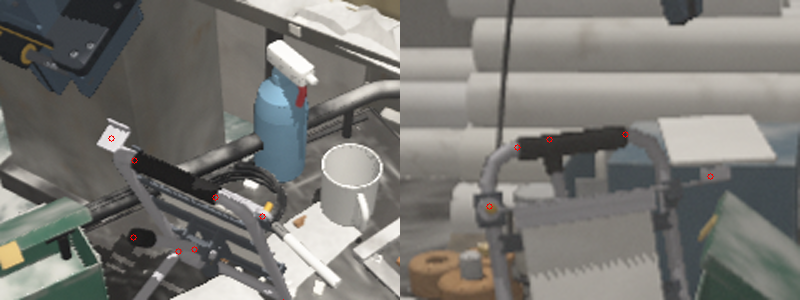

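View pics/w5.png

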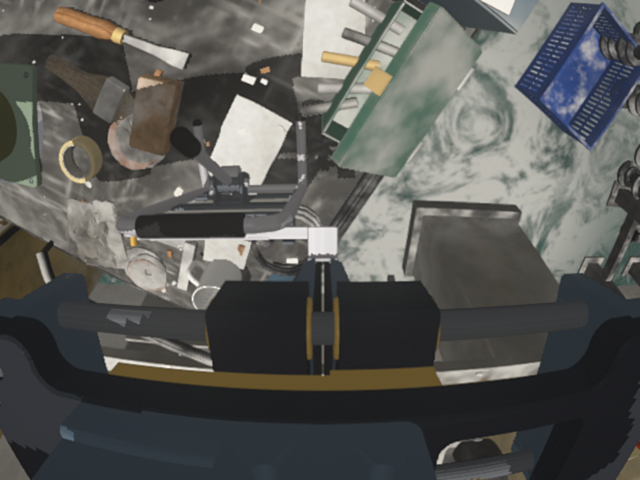

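```bash
cat >> h.py <<'E'
def legtool(xc,zt,pose=None,y=0,extra=0):
    x=pose or json.load(open("pose.json"))
    return E2W((xc,y,zt),*x[:4])[0], ER(x[2],x[3]+extra)@RX(-90)
E
python3 - <<'E'
from now import *
for n,u,z in [("scene",(240,262),90),("scene",(240,300),60),("scene",(135,295),60)]:
    i=cam(n);C=i["camera_from_world"];o=-C[:3,:3].T@C[:3,3];d=C[:3,:3].T@np.array([(u[0]-i["cx"])/i["fx"],(u[1]-i["cy"])/i["fy"],1])
    print(n,np.round(o+d*(z-o[2])/d[2]))
P,R=legtool(-30,300); print(P)
for r in plan(s["ee_pos"],s["ee_rot"],P,R,1): print(r)
P,R=legtool(-30,250); print(P)
for e in (72,60,48,36,24,14,8):
    a=np.radians(e); c=np.array([-20-125*np.cos(a)+8*np.sin(a)+16, 130+125*np.sin(a)+8*np.cos(a)]); print(e,np.round(c,1))
E
```

```text
t 9.3 pos [538.7 103.4 326.3] rot [-90.1 -18.8 -73.8] F [0.6 0.8 0.3] w 0.3 q [ 21.  13.  83. -19.  86.   7.]
scene [555.  90.  90.]
scene [511. 128.  60.]
scene [642. 251.  60.]
[436.9721301  108.98444044 278.96447276]
([-47.1, 34.1, -96.1], [0.06, 0.06, -0.61])
[441.58004188  93.0140385  231.80820688]
72 [-35.  251.4]
60 [-59.6 242.3]
48 [-81.7 228.2]
36 [-100.4  209.9]
24 [-114.9  188.2]
14 [-123.4  168. ]
8 [-126.7  155.3]
```

```bash
python3 -m handwheel '[[0,[-9.4,0,-19.2],[0,0,0]],[0,[-9.4,0,-19.2],[0,0,0]],[0,[-9.4,0,-19.2],[0,0,0]],[0,[-9.4,0,-19.2],[0,0,-0.6]],[0,[-9.4,0,-19.2],[0,0,0]],[0,[0,12,0],[0,0,0]],[0,[0,12,0],[0,0,0]],[0,[0,10,0],[0,0,0]],[0,[0,0,0],[0,0,0]],[0,[0,0,0],[0,0,0]]]'
python3 - <<'E'
from look import *
x=json.load(open("pose.json")); 
P,R=legtool(-30,250); 
for r in plan(s["ee_pos"],s["ee_rot"],P,R,1): print(r)
look("pics/c6.png",x,0,0)
im=env.grab_frame("wrist").copy()
for u in wristproj(np.vstack([E2W(p,*x[:4]) for p in [(0,-42,255),(0,42,255),leg(0),leg(0,110)]]),s["ee_pos"],s["ee_rot"]): cv2.circle(im,tuple(int(round(v)) for v in u),3,(255,0,0),1)
cv2.imwrite("pics/w6.png",im[:,:,::-1])
E
```

```text
time_s: 10.13
ee_pos: [437.6, 108.7, 279.7]
ee_rot: [-90.0, -19.4, -73.9]
force: [0.4, -0.8, 0.0]
gripper_width: 0.6
t 10.13 pos [437.6 108.7 279.7] rot [-90.  -19.4 -73.9] F [ 0.4 -0.8  0. ] w 0.6 q [ 27.   6.  99. -19.  79.  15.]
([-0.7, 50.5, -0.6], [0.01, 0.01, 0.0])
```

View pics/c6.png

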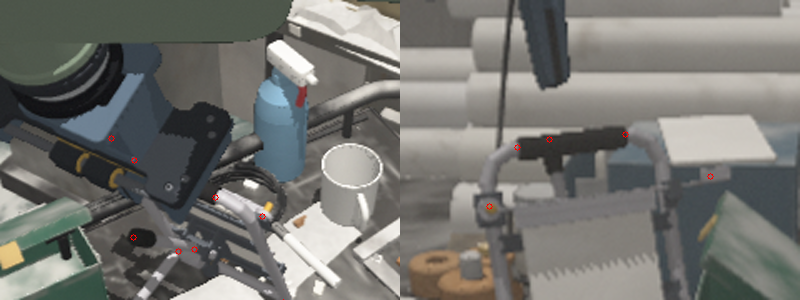

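View pics/w6.png

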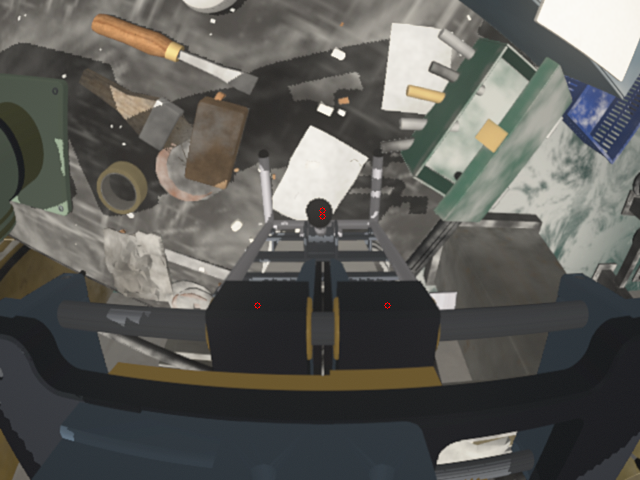

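```bash
python3 -m handwheel '[[0,[0,8,0],[0,0,0]],[0,[0,8,0],[0,0,0]],[0,[0,8,0],[0,0,0]],[0,[0,6,0],[0,0,0]],[0,[0,5,0],[0,0,0]],[0,[0,5,0],[0,0,0]],[0,[0,5,0],[0,0,0]],[0,[0,5,0],[0,0,0]],[0,[0,0,0],[0,0,0]],[0,[0,0,0],[0,0,0]]]'
python3 - <<'E'
from now import *
P,R=legtool(-30,250); print(plan(s["ee_pos"],s["ee_rot"],P,R,1))
E
```

```text
time_s: 11.12
ee_pos: [442.5, 93.1, 233.0]
ee_rot: [-89.9, -19.4, -73.9]
force: [-0.2, -0.3, 0.4]
gripper_width: 0.6
t 11.12 pos [442.5  93.1 233. ] rot [-89.9 -19.4 -73.9] F [-0.2 -0.3  0.4] w 0.6 q [ 25.   8. 104. -20.  72.  15.]
[([-0.6, 1.0, -0.9], [-0.08, 0.03, -0.01])]
```

```bash
python3 -m handwheel '[[0,[-5,0,0],[0,0,0]],[0,[-12.5,4,0],[0,0,0]],[0,[-12,5,0],[0,0,0]],[0,[-11.5,6.5,0],[0,0,0]],[0,[-10.5,7.5,0],[0,0,0]],[0,[-10,8.5,0],[0,0,0]],[0,[-9,9.5,0],[0,0,0]],[0,[-8,10.5,0],[0,0,0]],[0,[-7,11,0],[0,0,0]],[0,[0,0,0],[0,0,0]]]'
python3 - <<'E'
from look import *
x=json.load(open("pose.json")); 
P,R=legtool(-114.9,188.2); print(plan(s["ee_pos"],s["ee_rot"],P,R,1))
look("pics/c7.png",x,0,np.radians(48))
im=env.grab_frame("wrist").copy()
cv2.imwrite("pics/w7.png",im[100:400,140:540,::-1])
E
```

```text
time_s: 11.95
ee_pos: [424.5, 150.8, 143.2]
ee_rot: [-90.2, -19.4, -73.8]
force: [0.3, -0.4, 0.0]
gripper_width: 0.3
t 11.95 pos [424.5 150.8 143.2] rot [-90.2 -19.4 -73.8] F [ 0.3 -0.4  0. ] w 0.3 q [ 32.  14. 110. -21.  63.  26.]
[([1.4, -1.7, 0.4], [0.13, 0.14, 0.0])]
```

View pics/c7.png

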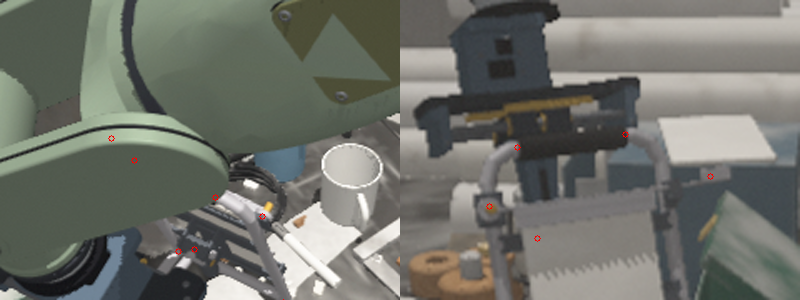

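View pics/w7.png

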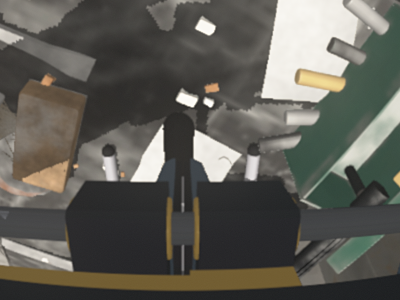

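```bash
python3 -m handwheel '[[0,[-3,6.5,0],[0,0,0]],[0,[-3,7,0],[0,0,0]],[0,[-2.5,7,0],[0,0,0]],[0,[-2,6.5,0],[0,0,0]],[0,[-1,6,0],[0,0,0]],[0,[-1,5,0],[0,0,0]],[0,[-1,5,0],[0,0,0]],[0,[0,0,0],[0,0,0]],[0,[0,0,0],[0,0,0]],[0,[0,0,0],[0,0,0]]]'
python3 - <<'E'
from look import *
look("pics/c8.png",json.load(open("pose.json")),0,2.19)
im=env.grab_frame("wrist").copy()
cv2.imwrite("pics/w8.png",im[100:400,140:540,::-1])
E
```

```text
time_s: 12.93
ee_pos: [426.6, 149.3, 100.9]
ee_rot: [-89.9, -19.4, -73.9]
force: [0.4, 0.9, 0.1]
gripper_width: 0.7
t 12.93 pos [426.6 149.3 100.9] rot [-89.9 -19.4 -73.9] F [0.4 0.9 0.1] w 0.7 q [ 32.  17. 114. -23.  57.  29.]
```

View pics/c8.png

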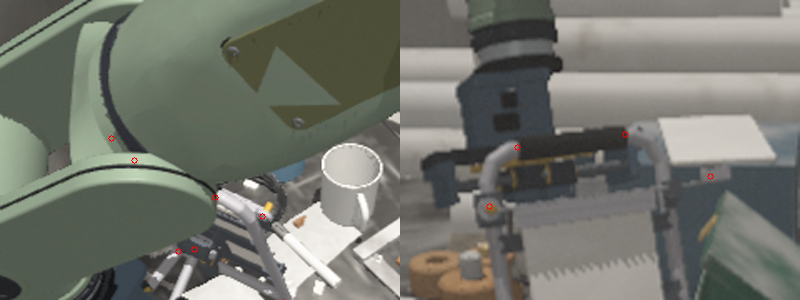

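View pics/w8.png

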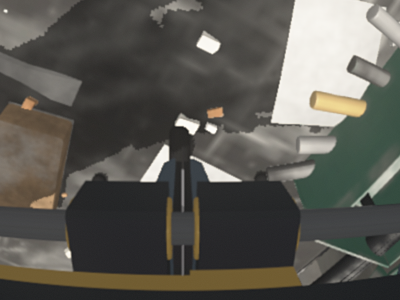

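```bash
python3 -m handwheel '[[0,[-3,-15,0],[0,0,0]],[0,[-3,-25,0],[0,0,0]],[0,[-3,-25,0],[0,0,0]],[0,[0,-30,0],[0,0,0]],[0,[0,-30,0],[0,0,0]],[0,[0,-30,0],[0,0,0]],[0,[0,-30,0],[0,0,0]],[0,[0,-30,0],[0,0,0]],[0,[0,-20,0],[0,0,0]],[0,[0,0,0],[0,0,0]]]'
python3 - <<'E'
from look import *
x=json.load(open("pose.json"))
look("pics/c9.png",x,0,1.86)
im=env.grab_frame("wrist").copy()
for u in wristproj(np.vstack([E2W(p,*x[:4]) for p in [(0,-42,255),(0,42,255),leg(1.86),tab(0),(14,-72,214)]]),s["ee_pos"],s["ee_rot"]): cv2.circle(im,tuple(int(round(v)) for v in u),3,(255,0,0),1)
cv2.imwrite("pics/w9.png",im[:,:,::-1])
E
```

```text
time_s: 13.92
ee_pos: [403.3, 234.4, 323.7]
ee_rot: [-89.4, -19.2, -74.0]
force: [0.7, -0.1, 0.7]
gripper_width: 0.7
t 13.92 pos [403.3 234.4 323.7] rot [-89.4 -19.2 -74. ] F [ 0.7 -0.1  0.7] w 0.7 q [ 41.   9.  89. -18.  90.  26.]
```

View pics/c9.png

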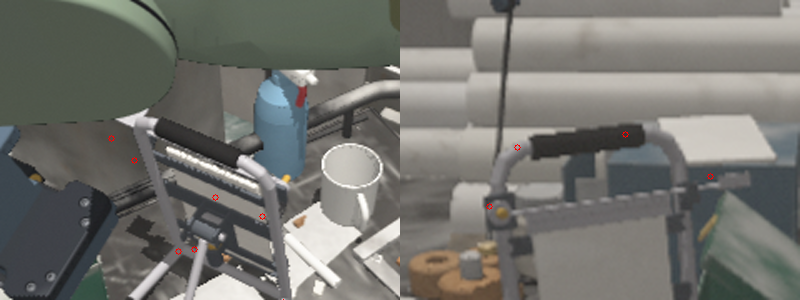

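View pics/w9.png

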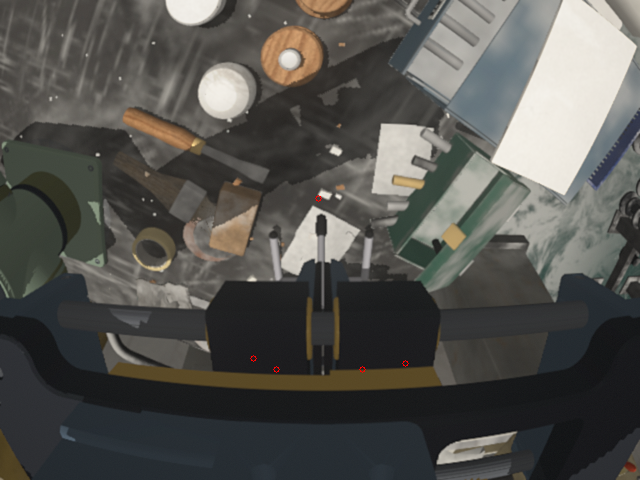

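```bash
python3 - <<'E'
from look import *
a=env.grab_frame("scene");b=env.grab_frame("side")
cv2.imwrite("pics/s10.png",cv2.resize(a[180:345,230:410],None,fx=3.6,fy=3.6,interpolation=cv2.INTER_CUBIC)[:,:,::-1])
cv2.imwrite("pics/d10.png",cv2.resize(b[165:335,230:390],None,fx=3.5,fy=3.5,interpolation=cv2.INTER_CUBIC)[:,:,::-1])
E
```

```text
t 14.07 pos [401.6 231.9 318.7] rot [-90.  -19.4 -73.8] F [-0.7 -0.4 -0.1] w 0.5 q [ 41.   9.  90. -18.  90.  26.]
```

View pics/s10.png

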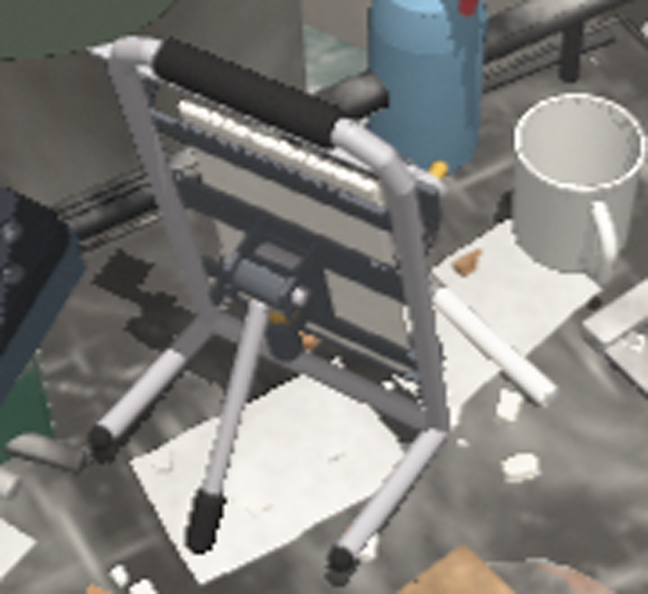

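View pics/d10.png

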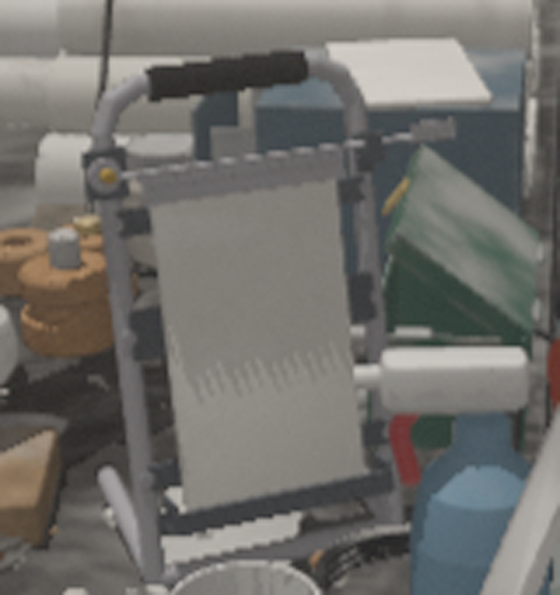

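```bash
cat > fit2.py <<'E'
from h import *
def fit(obs,x0):
    def res(v):
        x,y,yaw,lean,k,q=v; r=[]
        for c,px,p in obs:
            if p=="tab": p=tab(k)
            if p=="leg": p=leg(q,140)
            P=E2W(p,x,y,yaw,lean)
            r.append(proj(c,P)[0]-px)
        return np.array(r).ravel()
    s=least_squares(res,x0,loss="soft_l1",f_scale=1.5)
    J=s.jac; sd=np.sqrt(np.diag(np.linalg.pinv(J.T@J)))
    print(np.round(s.x,2),"sd/px",np.round(sd,2)); print(np.round(s.fun.reshape(-1,2),1).tolist())
    return s.x
E
python3 - <<'E'
from fit2 import *
sc=lambda u,v:(230+u/3.6,180+v/3.6)
sd=lambda u,v:(230+u/3.5,165+v/3.5)
obs=[("scene",sc(162,58),(0,42,255)),("scene",sc(335,128),(0,-42,255)),
("side",sd(150,83),(0,-42,255)),("side",sd(305,68),(0,42,255)),
("side",sd(337,180),(12,50,205)),("side",sd(187,510),(12,-50,30)),("side",sd(364,475),(12,50,30)),
("side",sd(107,175),(20,-72,214)),("side",sd(435,128),"tab"),
("scene",sc(202,537),"leg"),("scene",sc(210,318),(0,68,0)),("scene",sc(437,425),(0,-68,0))]
x=fit(obs,[472,-14,-74,9,0,2.19])
print(E2W((0,0,255),*x[:4]), E2W(leg(x[5]),*x[:4]))
json.dump([float(v) for v in x],open("pose2.json","w"))
E
```

```text
[ 4.7384e+02 -1.8560e+01 -7.3990e+01  1.1430e+01  1.0000e-02  2.1400e+00] sd/px [0.88 1.51 0.75 0.43 0.01 0.02]
[[-0.1, -0.6], [0.5, 0.9], [-0.3, 0.0], [0.3, -1.0], [0.2, -5.7], [0.5, 3.2], [1.2, 2.7], [0.7, 0.1], [-2.6, 0.1], [-0.4, -0.5], [-0.2, 0.6], [0.2, 1.3]]
[[459.89862868  30.01693719 255.94245455]] [[443.09394647  88.56828464   6.03637301]]
```

```bash
python3 - <<'E'
from fit2 import *
sc=lambda u,v:(230+u/3.6,180+v/3.6)
sd=lambda u,v:(230+u/3.5,165+v/3.5)
obs=[("scene",sc(162,58),(0,42,255)),("scene",sc(335,128),(0,-42,255)),
("side",sd(150,83),(0,-42,255)),("side",sd(305,68),(0,42,255)),
("side",sd(107,175),(20,-72,214)),("side",sd(435,128),"tab"),
("scene",sc(202,537),"leg"),("scene",sc(210,318),(0,68,0)),("scene",sc(437,425),(0,-68,0))]
x=fit(obs,[472,-14,-74,9,0,2.19])
print(E2W((0,0,255),*x[:4]), E2W(leg(x[5]),*x[:4]))
x[3]=9;x[5]=2.19
print(E2W(leg(2.19),*x[:4]))
def f(v):
  return fit
from scipy.optimize import least_squares
def res(v):
    r=[]
    for c,px,p in obs:
        if p=="tab": p=tab(0)
        if p=="leg": p=leg(2.19)
        r.append(proj(c,E2W(p,*v,9))[0]-px)
    return np.array(r).ravel()
s=least_squares(res,x[:3],loss="soft_l1"); print(s.x,np.round(s.fun.reshape(-1,2),1).tolist()); print(E2W((0,0,255),*s.x,9),E2W((0,0,255),*s.x,0))
json.dump([float(v) for v in s.x]+[9.],open("pose2.json","w"))
E
```

```text
[ 4.7502e+02 -2.0080e+01 -7.3570e+01  1.1780e+01  1.0000e-02  2.1200e+00] sd/px [0.99 1.41 0.76 0.41 0.01 0.02]
[[-0.3, -0.5], [0.5, 0.7], [-0.0, 0.2], [0.5, -0.9], [1.1, 0.3], [-2.4, 0.1], [-0.4, -0.5], [-0.1, -0.0], [0.4, 0.2]]
[[460.28818465  29.86321938 255.62662978]] [[442.93646892  88.69843078   6.40697471]]
[[445.37762604  80.42109396   7.11438353]]
[471.15195143 -11.57641419 -74.00204478] [[1.4, -2.7], [2.0, -1.2], [-0.2, -0.6], [0.6, -1.6], [0.5, -0.0], [-2.4, 1.4], [-0.3, -0.3], [-2.0, 3.4], [-1.5, 4.4]]
[[460.15792843  26.76946528 257.86052685]] [[471.15195143 -11.57641419 261.        ]]
```

```bash
cat >> h.py <<'E'
GR=np.array([[0,0,1],[-1,0,0],[0,-1,0.]])
E
python3 - <<'E'
from now import *
x=[475.0,-20.1,-73.6,11.8]; json.dump(x,open("pose2.json","w"))
R=ER(x[2],x[3])@GR; print(Rn.from_matrix(R).as_euler("xyz",degrees=True))
P=E2W((0,0,330),*x)[0]; print(P)
for r in plan(s["ee_pos"],s["ee_rot"],P,R,14): print(r)
E
```

```text
t 14.17 pos [401.5 231.5 318.1] rot [-90.1 -19.5 -73.8] F [ 0.2 -0.8  0.2] w 0.3 q [ 41.   9.  90. -18.  90.  26.]
[ -78.2    0.  -163.6]
[455.94655465  44.63805369 329.02623829]
([13.4, 3.9, 0.0], [-0.42, 6.4, 0.44])
([13.3, 3.8, 1.5], [-0.42, 6.4, 0.44])
([13.1, 3.7, 3.0], [-0.42, 6.4, 0.44])
([12.7, 3.5, 4.5], [-0.42, 6.4, 0.44])
([12.1, 3.4, 5.9], [-0.42, 6.4, 0.44])
([11.4, 3.3, 7.3], [-0.42, 6.4, 0.44])
([10.6, 3.1, 8.5], [-0.42, 6.4, 0.44])
([9.6, 3.0, 9.7], [-0.42, 6.4, 0.44])
([8.4, 2.8, 10.7], [-0.42, 6.4, 0.44])
([7.2, 2.7, 11.6], [-0.42, 6.4, 0.44])
([5.9, 2.6, 12.3], [-0.42, 6.4, 0.44])
([4.5, 2.4, 12.9], [-0.42, 6.4, 0.44])
([3.1, 2.3, 13.4], [-0.42, 6.4, 0.44])
([1.6, 2.2, 13.7], [-0.42, 6.4, 0.44])
```

```bash
python3 -m handwheel '[[0.6,[13.5,4,0],[-0.4,6.4,0.4]],[0.6,[13.5,4,1.5],[-0.4,6.4,0.4]],[0.6,[13,4,3],[-0.4,6.4,0.4]],[0.6,[12.5,3.5,4.5],[-0.4,6.4,0.4]],[0.6,[12,3.5,6],[-0.4,6.4,0.4]],[0.6,[11.5,3,7],[-0.4,6.4,0.4]],[0.6,[10.5,3,8.5],[-0.4,6.4,0.4]],[0.6,[9.5,3,9.5],[-0.4,6.4,0.4]],[0.6,[8.5,3,10.5],[-0.4,6.4,0.4]],[0.6,[7,2.5,11.5],[-0.4,6.4,0.4]]]'
python3 - <<'E'
from now import *
x=json.load(open("pose2.json"))
R=ER(x[2],x[3])@GR
P=E2W((0,0,330),*x)[0]; print(P)
for r in plan(s["ee_pos"],s["ee_rot"],P,R,4): print(r)
E
```

```text
time_s: 15.0
ee_pos: [440.1, 98.0, 325.9]
ee_rot: [-77.7, -7.2, -139.2]
force: [0.6, 0.5, -0.8]
gripper_width: 54.4
t 15.0 pos [440.1  98.  325.9] rot [ -77.7   -7.2 -139.2] F [ 0.6  0.5 -0.8] w 54.4 q [ 21.   5.  93. -14.  85.  71.]
[455.94655465  44.63805369 329.02623829]
([5.8, 2.6, 12.4], [-0.51, 6.32, 0.46])
([4.4, 2.5, 13.0], [-0.51, 6.32, 0.46])
([2.9, 2.3, 13.4], [-0.51, 6.32, 0.46])
([1.5, 2.2, 13.7], [-0.51, 6.32, 0.46])
```

```bash
python3 -m handwheel '[[0.6,[6,2.5,12.5],[-0.4,6.3,0.4]],[0.6,[4.5,2.5,13],[-0.4,6.3,0.4]],[0.6,[3,2.5,13.5],[-0.4,6.3,0.4]],[0.6,[1.5,2,13.5],[-0.4,6.3,0.4]],[0.6,[0,0,0],[0,0,0]],[0.6,[0,0,0],[0,0,0]],[0.6,[0,0,0],[0,0,0]],[0.6,[0,0,0],[0,0,0]],[0.6,[0,0,0],[0,0,0]],[0.6,[0,0,0],[0,0,0]]]'
python3 - <<'E'
from look import *
x=json.load(open("pose2.json"))
R=ER(x[2],x[3])@GR
P=E2W((0,0,236),*x)[0]; print(P)
for r in plan(s["ee_pos"],s["ee_rot"],P,R,1): print(r)
im=env.grab_frame("wrist").copy()
for u in wristproj(np.vstack([E2W(p,*x[:4]) for p in [(0,-42,255),(0,42,255),(0,0,255),leg(2.12),tab(0),(14,-72,214)]]),s["ee_pos"],s["ee_rot"]): cv2.circle(im,tuple(int(round(v)) for v in u),3,(255,0,0),1)
cv2.imwrite("pics/w11.png",im[:,:,::-1])
look("pics/c11.png",x,0,2.12)
E
```

```text
time_s: 15.83
ee_pos: [456.3, 46.3, 330.5]
ee_rot: [-77.7, -0.1, -163.1]
force: [-0.2, 0.1, -0.4]
gripper_width: 54.7
t 15.83 pos [456.3  46.3 330.5] rot [-7.770e+01 -1.000e-01 -1.631e+02] F [-0.2  0.1 -0.4] w 54.7 q [ 13.   4.  93. -12.  83.  88.]
[461.37389969  26.19751718 237.01270375]
([0.8, 95.8, 0.4], [-0.46, 0.5, -0.0])
```

View pics/w11.png

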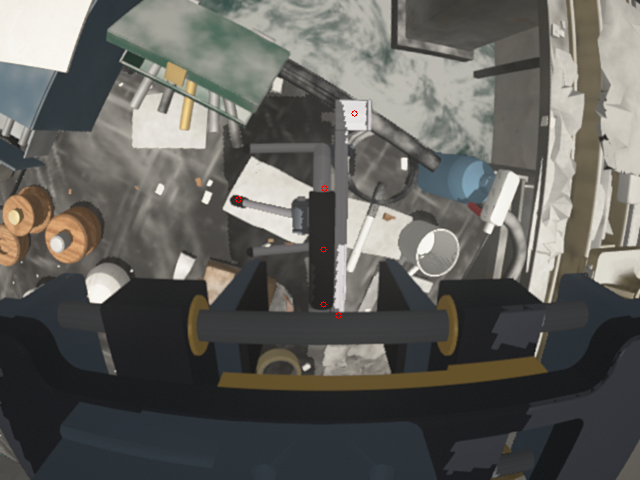

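View pics/c11.png

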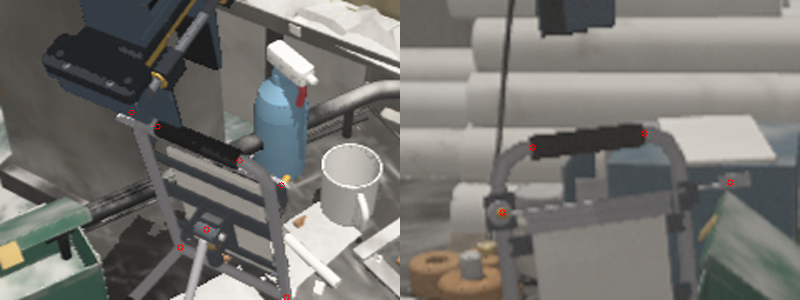

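```bash
python3 -m handwheel '[[0.6,[0,15,0],[0,0,0]],[0.6,[0,15,0],[0,0,0]],[0.6,[0,15,0],[0,0,0]],[0.6,[0,14,0],[0,0,0]],[0.6,[0,12,0],[0,0,0]],[0.6,[0,10,0],[0,0,0]],[0.6,[0,8,0],[0,0,0]],[0.6,[0,6,0],[0,0,0]],[0.6,[0,0,0],[0,0,0]],[0.6,[0,0,0],[0,0,0]]]'
python3 - <<'E'
from look import *
x=json.load(open("pose2.json"))
R=ER(x[2],x[3])@GR
P=E2W((0,0,236),*x)[0]
for r in plan(s["ee_pos"],s["ee_rot"],P,R,1): print(r)
im=env.grab_frame("wrist").copy()
cv2.imwrite("pics/w12.png",im[:,:,::-1])
E
```

```text
time_s: 16.82
ee_pos: [462.3, 26.5, 237.9]
ee_rot: [-77.7, -0.1, -163.2]
force: [-0.1, -0.1, 0.1]
gripper_width: 54.4
t 16.82 pos [462.3  26.5 237.9] rot [-7.770e+01 -1.000e-01 -1.632e+02] F [-0.1 -0.1  0.1] w 54.4 q [ 11.   7. 103. -13.  70.  88.]
([0.9, 0.9, -0.2], [-0.46, 0.41, -0.02])
```

View pics/w12.png

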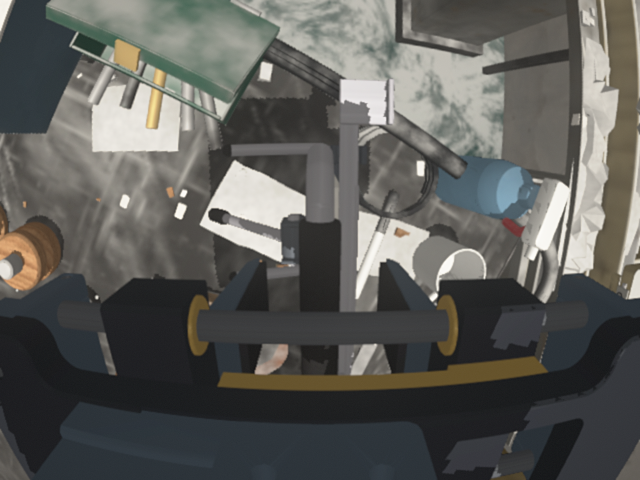

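```bash
python3 -m handwheel '[[0.1,[0,0,0],[0,0,0]],[0.1,[0,0,0],[0,0,0]],[0.1,[0,0,0],[0,0,0]],[0.1,[0,0,0],[0,0,0]],[0.1,[0,0,0],[0,0,0]],[0.1,[0,0,0],[0,0,0]],[0.1,[0,0,0],[0,0,0]],[0.1,[0,0,0],[0,0,0]],[0.1,[0,0,0],[0,0,0]],[0.1,[0,0,0],[0,0,0]]]' 25
python3 - <<'E'
from look import *
x=json.load(open("pose2.json"))
look("pics/c13.png",x,0,2.12)
g=Rn.from_euler("xyz",s["ee_rot"],degrees=True).apply([0,-19,0])+s["ee_pos"]; print("grasp pt",g, E2W((0,0,255),*x))
E
```

```text
time_s: 17.7
ee_pos: [462.2, 26.5, 238.0]
ee_rot: [-77.7, -0.1, -163.2]
force: [-0.1, 0.9, -0.1]
gripper_width: 17.4
t 17.7 pos [462.2  26.5 238. ] rot [-7.770e+01 -1.000e-01 -1.632e+02] F [-0.1  0.9 -0.1] w 17.4 q [ 11.   6. 103. -13.  70.  88.]
grasp pt [461.01293413  30.40834945 256.51749127] [[460.27688314  29.92485967 255.61118413]]
```

View pics/c13.png

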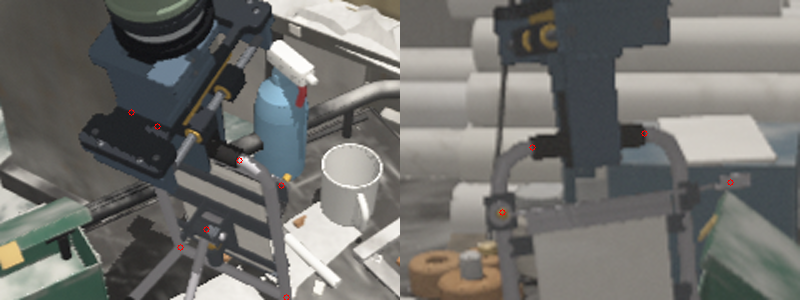

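```bash
python3 -m handwheel '[[0.1,[0,0.1,2.5],[-0.6,0,0]],[0.1,[0,0.1,2.5],[-0.6,0,0]],[0.1,[0,0.1,2.5],[-0.6,0,0]],[0.1,[0,0.1,2.5],[-0.6,0,0]],[0.1,[0,0.1,2.5],[-0.6,0,0]],[0.1,[0,0.1,2.5],[-0.6,0,0]],[0.1,[0,0.1,2.5],[-0.6,0,0]],[0.1,[0,0.1,2.5],[-0.6,0,0]],[0.1,[0,0.1,2.5],[-0.6,0,0]],[0.1,[0,0.1,2.5],[-0.6,0,0]]]' 25
python3 now.py
```

```text
time_s: 18.63
ee_pos: [469.5, 2.3, 241.5]
ee_rot: [-83.8, -0.0, -163.2]
force: [-1.0, 0.6, 6.0]
gripper_width: 17.2
t 18.63 pos [469.5   2.3 241.5] rot [ -83.8   -0.  -163.2] F [-1.   0.6  6. ] w 17.2 q [  3.   7. 101.  -6.  71.  78.]
```

```bash
python3 -m handwheel '[[0.1,[0,0,2.5],[-0.6,0,0]],[0.1,[0,0,2.5],[-0.6,0,0]],[0.1,[0,0,2.5],[-0.6,0,0]],[0.1,[0,0,2.5],[-0.6,0,0]],[0.1,[0,0,2.5],[-0.6,0,0]],[0.1,[0,0,2.5],[-0.6,0,0]],[0.1,[0,0,2.5],[-0.6,0,0]],[0.1,[0,0,2.5],[-0.6,0,0]],[0.1,[0,0,0],[0,0,0]],[0.1,[0,0,0],[0,0,0]]]'
python3 - <<'E'
from look import *
a=env.grab_frame("scene");b=env.grab_frame("side")
cv2.imwrite("pics/s14.png",cv2.resize(a[180:345,230:410],None,fx=3.6,fy=3.6,interpolation=cv2.INTER_CUBIC)[:,:,::-1])
cv2.imwrite("pics/d14.png",cv2.resize(b[165:335,230:390],None,fx=3.5,fy=3.5,interpolation=cv2.INTER_CUBIC)[:,:,::-1])
E
```

```text
time_s: 19.47
ee_pos: [475.2, -16.9, 242.5]
ee_rot: [-88.6, -0.1, -163.2]
force: [-0.8, 0.3, 6.0]
gripper_width: 17.5
t 19.47 pos [475.2 -16.9 242.5] rot [-8.860e+01 -1.000e-01 -1.632e+02] F [-0.8  0.3  6. ] w 17.5 q [-2.  8. 99. -1. 72. 71.]
```

View pics/s14.png

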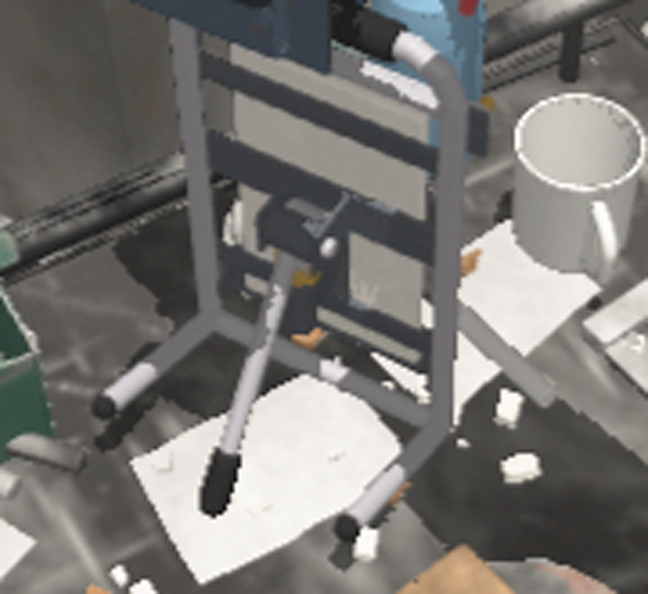

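View pics/d14.png

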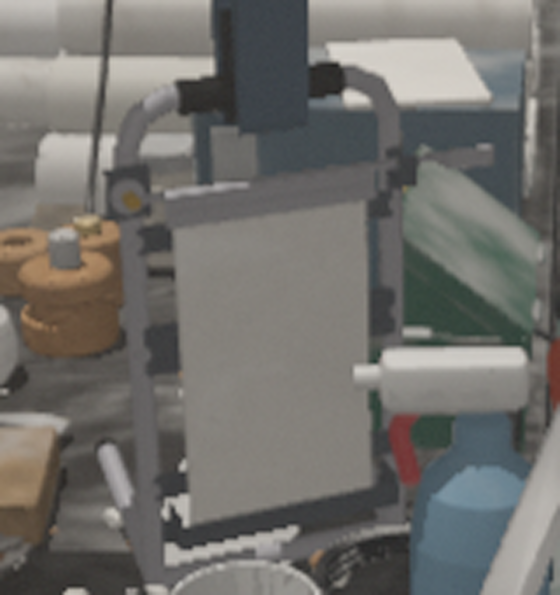

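```bash
cat > fit3.py <<'E'
from h import *
def fit3(obs,lines,grip=None,w=1.0,x0=(475,-18,-73.5,1,2.19)):
    def res(v):
        x,y,yaw,lean,q=v; r=[]
        for c,px,p in obs:
            if p=="leg": p=leg(q)
            r+=list(proj(c,E2W(p,x,y,yaw,lean))[0]-px)
        for c,px,p1,p2 in lines:
            a,b=proj(c,np.vstack([E2W(p1,x,y,yaw,lean),E2W(p2,x,y,yaw,lean)])); d=(b-a)/np.linalg.norm(b-a); n=np.array([-d[1],d[0]])
            r.append(n@(np.array(px)-a))
        if grip is not None:
            g=E2W((0,0,255),x,y,yaw,lean)[0]; ax=ER(yaw,0)[:,0]; r.append(w*ax@(g-grip))
        return np.array(r)
    s=least_squares(res,x0,loss="soft_l1",f_scale=1)
    sd=np.sqrt(np.diag(np.linalg.pinv(s.jac.T@s.jac)))
    k=2*len(obs)
    print(np.round(s.x,2),"sd",np.round(sd,2)); print(np.round(s.fun[:k].reshape(-1,2),1).tolist(),np.round(s.fun[k:],1))
    return s.x
E
cat > run14.py <<'E'
from fit3 import *
sc=lambda u,v:(230+u/3.6,180+v/3.6)
sd=lambda u,v:(230+u/3.5,165+v/3.5)
rt=lambda y:(-84.6,y,30.8)
obs=[("scene",sc(213,505),"leg"),("scene",sc(102,407),rt(68)),("scene",sc(348,527),rt(-68)),("scene",sc(399,47),(0,-42,255)),
("side",sd(182,97),(0,-42,255)),("side",sd(341,79),(0,42,255)),("side",sd(128,197),(20,-72,214)),("side",sd(470,157),tab(0)),("scene",sc(210,318),(0,68,0)),("scene",sc(437,425),(0,-68,0))]
L=[("scene",sc(453,150),(0,-68,30),(0,-68,220)),("scene",sc(443,380),(0,-68,30),(0,-68,220)),("scene",sc(189,70),(0,68,30),(0,68,220)),("scene",sc(206,270),(0,68,30),(0,68,220)),
("side",sd(133,270),(0,-68,30),(0,-68,220)),("side",sd(149,500),(0,-68,30),(0,-68,220)),("side",sd(389,250),(0,68,30),(0,68,220)),("side",sd(393,400),(0,68,30),(0,68,220))]
g=np.array([475.2,-17.4,261.5])
a=fit3(obs,L); print(E2W((0,0,255),*a[:4]))
fit3(obs,L,g,1); fit3(obs,L,g,5)
E
python3 run14.py
```

```text
[ 4.7307e+02 -1.7770e+01 -7.4240e+01 -4.0000e-02  2.2200e+00] sd [0.77 1.47 0.64 0.51 0.03]
[[-0.4, -0.9], [2.3, -1.8], [0.6, -1.0], [0.2, 0.0], [-1.9, -0.0], [-0.1, -0.6], [0.7, 0.8], [-2.7, -0.3], [-0.1, 0.9], [0.1, 1.9]] [ 0.4  0.9  0.5  0.3 -0.1  0.  -0.7  0.1]
[[473.11155276 -17.92024318 260.99995007]]
[ 4.7306e+02 -1.7760e+01 -7.4240e+01 -5.0000e-02  2.2200e+00] sd [0.76 1.45 0.64 0.41 0.03]
[[-0.4, -0.9], [2.3, -1.8], [0.5, -1.0], [0.3, 0.0], [-1.9, -0.0], [-0.1, -0.6], [0.7, 0.8], [-2.7, -0.3], [-0.1, 0.9], [0.1, 1.9]] [ 0.4  0.9  0.5  0.3 -0.1  0.  -0.7  0.1 -0. ]
[ 4.7306e+02 -1.7750e+01 -7.4240e+01 -5.0000e-02  2.2200e+00] sd [0.76 1.44 0.64 0.35 0.03]
[[-0.4, -0.9], [2.3, -1.8], [0.5, -1.0], [0.3, -0.0], [-1.9, -0.0], [-0.1, -0.6], [0.7, 0.8], [-2.7, -0.3], [-0.1, 0.9], [0.1, 1.9]] [ 0.4  0.9  0.5  0.3 -0.1  0.  -0.7  0.1 -0. ]
```

```bash
python3 - <<'E'
from look import *
im=env.grab_frame("wrist").copy()
g=Rn.from_euler("xyz",s["ee_rot"],degrees=True).apply([0,-19,0])+s["ee_pos"]
rt=lambda y:(-84.6,y,30.8)
for lean,col in ((0,(255,0,0)),(1.5,(0,255,0))):
    yaw=-73.6; ax=ER(yaw,0)[:,0]; t=g+ax*255*np.sin(np.radians(lean))
    for u in wristproj(np.vstack([E2W(p,t[0],t[1],yaw,lean) for p in [rt(68),rt(-68),leg(2.19),tab(0),(0,42,255)]]),s["ee_pos"],s["ee_rot"]): cv2.circle(im,tuple(int(round(v)) for v in u),2,col,1)
cv2.imwrite("pics/w15.png",cv2.resize(im[60:300,160:460],None,fx=2.6,fy=2.5,interpolation=cv2.INTER_CUBIC)[:,:,::-1])
a=cv2.imread("pics/scene0.png"); b=cv2.imread("pics/side0.png")
cv2.imwrite("pics/s00.png",cv2.resize(a[180:345,230:410],None,fx=3.6,fy=3.6,interpolation=cv2.INTER_CUBIC))
cv2.imwrite("pics/d00.png",cv2.resize(b[165:335,230:390],None,fx=3.5,fy=3.5,interpolation=cv2.INTER_CUBIC))
E
```

```text
t 19.57 pos [475.2 -16.7 242.5] rot [-8.860e+01 -1.000e-01 -1.632e+02] F [-2.3  0.1  4.7] w 17.2 q [-2.  8. 99. -1. 72. 71.]
```

View pics/w15.png

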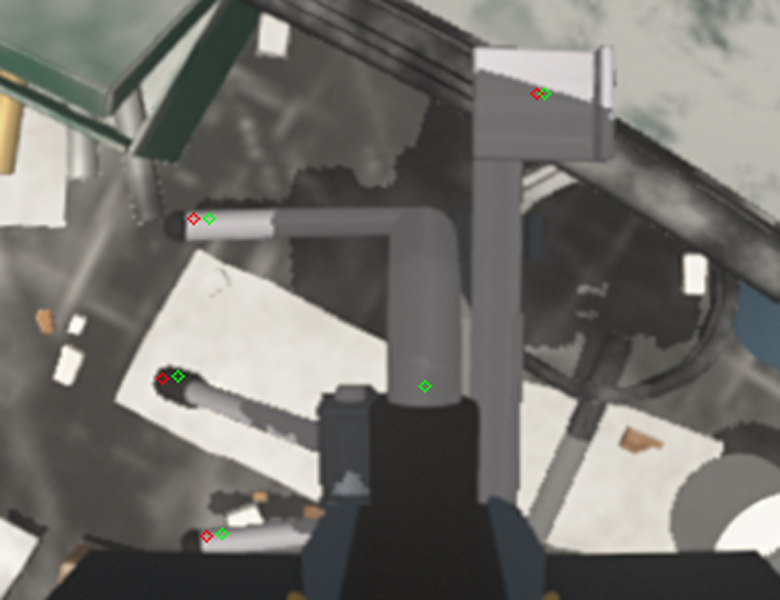

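View pics/s00.png

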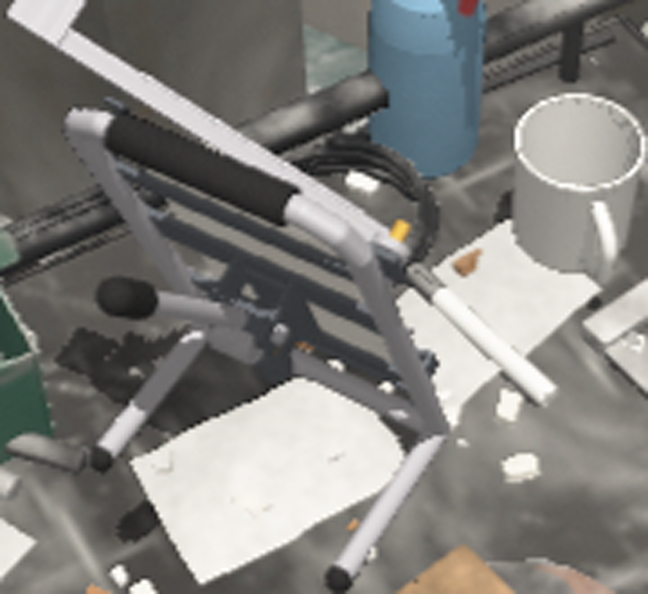

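View pics/d00.png

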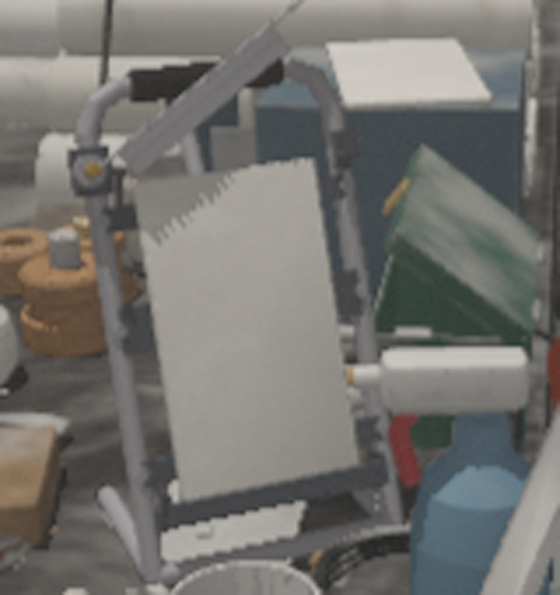

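```bash
cat > fit4.py <<'E'
from h import *
def fit4(obs,lines,wp,free,x0,fixed={}):
    names=free
    def unpack(v):
        d=dict(fixed); d.update(zip(names,v)); return d
    def pj(c,p,d):
        if p=="leg": p=leg(d["q"])
        if p=="tab": p=tab(d["k"])
        if isinstance(p,tuple) and p[0]=="rt":
            L=d["L"]; a=np.radians(20); p=(-L*np.cos(a),p[1],L*np.sin(a))
        P=E2W(p,d["x"],d["y"],d["yaw"],d["lean"])
        return (wristproj(P,*wp) if c=="wrist" else proj(c,P))[0]
    def res(v):
        d=unpack(v); r=[]
        for c,px,p in obs: r+=list(pj(c,p,d)-px)
        for c,px,p1,p2 in lines:
            a,b=pj(c,p1,d),pj(c,p2,d); e=(b-a)/np.linalg.norm(b-a); r.append(np.array([-e[1],e[0]])@(np.array(px)-a))
        return np.array(r)
    s=least_squares(res,x0,loss="soft_l1",f_scale=1)
    sd=np.sqrt(np.diag(np.linalg.pinv(s.jac.T@s.jac))); k=2*len(obs)
    print({n:(round(float(a),2),round(float(b),2)) for n,a,b in zip(names,s.x,sd)}); 
    for o,f in zip(obs,s.fun[:k].reshape(-1,2)): print("   ",o[0],o[2],np.round(f,1))
    print("   lines",np.round(s.fun[k:],1)); return dict(zip(names,s.x))
E
cat > run0.py <<'E'
from fit4 import *
sc=lambda u,v:(230+u/3.6,180+v/3.6)
sd=lambda u,v:(230+u/3.5,165+v/3.5)
w=lambda u,v:(210+u/3.7,120+v/3.7)
U=lambda y:((0,y,30),(0,y,220))
obs=[("scene",sc(111,132),(0,42,255)),("scene",sc(292,208),(0,-42,255)),("scene",sc(101,458),("rt",68)),("scene",sc(340,575),("rt",-68)),("scene",sc(437,425),(0,-68,0)),
("side",sd(132,85),(0,-42,255)),("side",sd(282,72),(0,42,255)),("side",sd(93,170),(20,-72,214)),
("wrist",w(173,300),(0,-42,255)),("wrist",w(490,290),(0,42,255)),("wrist",w(210,190),("rt",-68)),("wrist",w(522,180),("rt",68)),("wrist",w(327,55),"leg")]
L=[("scene",sc(370,270),*U(-68)),("scene",sc(415,370),*U(-68)),("scene",sc(110,190),*U(68)),
("side",sd(110,290),*U(-68)),("side",sd(140,470),*U(-68)),("side",sd(350,220),*U(68)),("side",sd(372,350),*U(68))]
wp=(np.array([475.9,55.6,433.1]),np.array([-90.1,0,-74.8]))
fx=dict(q=0.,k=.55)
fit4(obs,L,wp,["x","y","yaw","L"],[472,-14,-74,90],dict(fx,lean=20))
fit4(obs,L,wp,["x","y","yaw","L","lean"],[472,-14,-74,90,20],fx)
E
python3 run0.py
cat > run15.py <<'E'
from fit4 import *
sc=lambda u,v:(230+u/3.6,180+v/3.6)
sd=lambda u,v:(230+u/3.5,165+v/3.5)
w=lambda u,v:(160+u/2.6,60+v/2.5)
U=lambda y:((0,y,30),(0,y,220))
obs=[("scene",sc(213,505),"leg"),("scene",sc(102,407),("rt",68)),("scene",sc(348,527),("rt",-68)),("scene",sc(399,47),(0,-42,255)),("scene",sc(437,425),(0,-68,0)),
("side",sd(182,97),(0,-42,255)),("side",sd(341,79),(0,42,255)),("side",sd(128,197),(20,-72,214)),
("wrist",w(425,400),(0,42,255)),("wrist",w(176,224),("rt",68)),("wrist",w(196,540),("rt",-68)),("wrist",w(172,383),"leg")]
L=[("scene",sc(453,150),*U(-68)),("scene",sc(443,380),*U(-68)),("scene",sc(189,70),*U(68)),("scene",sc(206,270),*U(68)),
("side",sd(133,270),*U(-68)),("side",sd(149,500),*U(-68)),("side",sd(389,250),*U(68)),("side",sd(393,400),*U(68))]
wp=(np.array([475.2,-16.7,242.5]),np.array([-88.6,-0.1,-163.2]))
for LL in (90,93):
    fit4(obs,L,wp,["x","y","yaw","lean","q"],[473,-18,-74,0,2.19],dict(L=LL))
E
python3 run15.py
```

```text
{'x': (474.85, 0.76), 'y': (-17.78, 0.58), 'yaw': (-72.92, 0.45), 'L': (98.44, 1.18)}
    scene (0, 42, 255) [ 0.3 -0.2]
    scene (0, -42, 255) [-0.5  0.1]
    scene ('rt', 68) [-0.4  0.2]
    scene ('rt', -68) [-0.5  0.7]
    scene (0, -68, 0) [-0.2  0.7]
    side (0, -42, 255) [-0.4  0.3]
    side (0, 42, 255) [-0.2 -1.3]
    side (20, -72, 214) [ 0.7 -0.2]
    wrist (0, -42, 255) [0.1 0.2]
    wrist (0, 42, 255) [-0.2 -0.2]
    wrist ('rt', -68) [-0.2  0.7]
    wrist ('rt', 68) [-0.3  0.4]
    wrist leg [-0.8  1.1]
   lines [ 1.3  1.2 -1.2 -0.9 -0.4  0.   0.7]
{'x': (475.14, 0.84), 'y': (-18.91, 1.63), 'yaw': (-72.97, 0.45), 'L': (99.5, 1.87), 'lean': (20.29, 0.39)}
    scene (0, 42, 255) [0.3 0. ]
    scene (0, -42, 255) [-0.5  0.3]
    scene ('rt', 68) [-0.3  0.3]
    scene ('rt', -68) [-0.5  0.8]
    scene (0, -68, 0) [0.1 0.3]
    side (0, -42, 255) [-0.4  0.6]
    side (0, 42, 255) [-0.2 -1. ]
    side (20, -72, 214) [ 0.7 -0.1]
    wrist (0, -42, 255) [0.2 0. ]
    wrist (0, 42, 255) [-0.2 -0.2]
    wrist ('rt', -68) [-0.1  0.7]
    wrist ('rt', 68) [-0.3  0.5]
    wrist le
[... 427 characters left out ...]
 wrist (0, 42, 255) [ 0.3 -0.3]
    wrist ('rt', 68) [2.8 0.4]
    wrist ('rt', -68) [0.8 0.7]
    wrist leg [-0. -1.]
   lines [0.5 1.7 1.4 2.  0.2 0.6 0.1 1.2]
{'x': (472.24, 0.44), 'y': (-15.4, 1.07), 'yaw': (-73.5, 0.39), 'lean': (-0.43, 0.29), 'q': (2.24, 0.01)}
    scene leg [ 0. -0.]
    scene ('rt', 68) [0.9 0.4]
    scene ('rt', -68) [-0.1  0.6]
    scene (0, -42, 255) [0.2 0.1]
    scene (0, -68, 0) [-0.3  2.6]
    side (0, -42, 255) [-2. -0.]
    side (0, 42, 255) [-0.5 -0.7]
    side (20, -72, 214) [0.7 0.9]
    wrist (0, 42, 255) [ 0.2 -0.3]
    wrist ('rt', 68) [2.4 0.4]
    wrist ('rt', -68) [0.4 0.7]
    wrist leg [-0.1 -0.8]
   lines [ 0.4  1.1  1.2  1.2  0.   0.3 -0.1  0.8]
```

```bash
sed -i 's/for LL in (90,93):/for LL in (98.4,):/' run15.py; cat >> run15.py <<'E'
print("q fixed"); d=fit4(obs,L,wp,["x","y","yaw","lean"],[473,-18,-74,0],dict(L=98.4,q=2.19))
ax=ER(-73.5,0)[:,0]; print("toe,grip fit, grip robot along x_e",ax@[d["x"],d["y"],0], ax@E2W((0,0,255),d["x"],d["y"],d["yaw"],d["lean"])[0], ax@[475.2,-17.2,0])
E
python3 run15.py
```

```text
{'x': (473.63, 0.43), 'y': (-19.84, 0.91), 'yaw': (-73.42, 0.37), 'lean': (0.61, 0.25), 'q': (2.2, 0.01)}
    scene leg [ 0.1 -0.4]
    scene ('rt', 68) [0.5 0.8]
    scene ('rt', -68) [-0.3  1. ]
    scene (0, -42, 255) [0.2 0.1]
    scene (0, -68, 0) [0.9 0.7]
    side (0, -42, 255) [-1.9 -0. ]
    side (0, 42, 255) [-0.4 -0.7]
    side (20, -72, 214) [0.9 0.8]
    wrist (0, 42, 255) [ 0.1 -0.4]
    wrist ('rt', 68) [1.3 0.6]
    wrist ('rt', -68) [-0.4  0.8]
    wrist leg [-0.2 -0.6]
   lines [ 0.1  0.1  0.8  0.  -0.2 -0.3 -0.5  0. ]
q fixed
{'x': (473.74, 0.4), 'y': (-20.27, 0.76), 'yaw': (-73.46, 0.36), 'lean': (0.72, 0.22)}
    scene leg [-0.2 -0.4]
    scene ('rt', 68) [0.6 0.6]
    scene ('rt', -68) [-0.3  0.9]
    scene (0, -42, 255) [0.2 0.1]
    scene (0, -68, 0) [1.1 0.5]
    side (0, -42, 255) [-2. -0.]
    side (0, 42, 255) [-0.4 -0.7]
    side (20, -72, 214) [0.9 0.8]
    wrist (0, 42, 255) [ 0.1 -0.4]
    wrist ('rt', 68) [1.8 0.5]
    wrist ('rt', -68) [-0.1  0.7]
    wrist leg [-0.8 -0.5]
   lines [ 0.1  0.1  0.7 -0.1 -0.2 -0.3 -0.5 -0. ]
toe,grip fit, grip robot along x_e 153.98267882004515 150.7910772773469 151.455791243037
```

```bash
python3 -m handwheel '[[0.1,[0,0,0.6],[-0.15,0,0]],[0.1,[0,0,0.6],[-0.15,0,0]],[0.1,[0,0,0.6],[-0.15,0,0]],[0.1,[0,0,0.6],[-0.15,0,0]],[0.1,[0,0,0],[0,0,0]],[0.1,[0,0,0],[0,0,0]],[0.1,[0,0,0],[0,0,0]],[0.1,[0,0,0],[0,0,0]],[0.1,[0,0,0],[0,0,0]],[0.1,[0,0,0],[0,0,0]]]'
python3 - <<'E'
from look import *
g=Rn.from_euler("xyz",s["ee_rot"],degrees=True).apply([0,-19,0])+s["ee_pos"]
ax=ER(-73.5,0)[:,0]; print("grip along x_e",ax@g, "toe 154.0")
a=env.grab_frame("scene");b=env.grab_frame("side"); im=env.grab_frame("wrist")
cv2.imwrite("pics/s16.png",cv2.resize(a[180:345,230:410],None,fx=3.6,fy=3.6,interpolation=cv2.INTER_CUBIC)[:,:,::-1])
cv2.imwrite("pics/d16.png",cv2.resize(b[165:335,230:390],None,fx=3.5,fy=3.5,interpolation=cv2.INTER_CUBIC)[:,:,::-1])
cv2.imwrite("pics/w16.png",cv2.resize(im[60:300,160:460],None,fx=2.6,fy=2.5,interpolation=cv2.INTER_CUBIC)[:,:,::-1])
E
```

```text
time_s: 20.45
ee_pos: [475.8, -19.0, 242.6]
ee_rot: [-89.1, -0.1, -163.2]
force: [-1.1, -0.3, 4.4]
gripper_width: 17.3
t 20.45 pos [475.8 -19.  242.6] rot [-8.910e+01 -1.000e-01 -1.632e+02] F [-1.1 -0.3  4.4] w 17.3 q [-3.  8. 99. -1. 73. 70.]
grip along x_e 153.0573656691535 toe 154.0
```

View pics/s16.png

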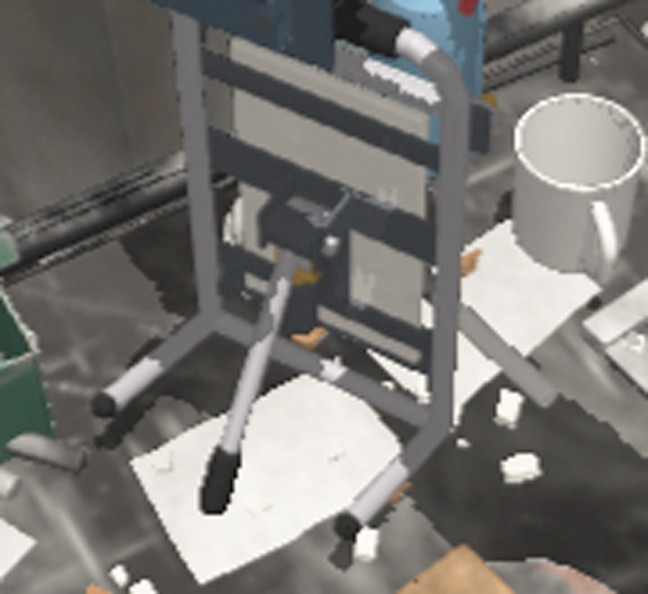

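View pics/d16.png

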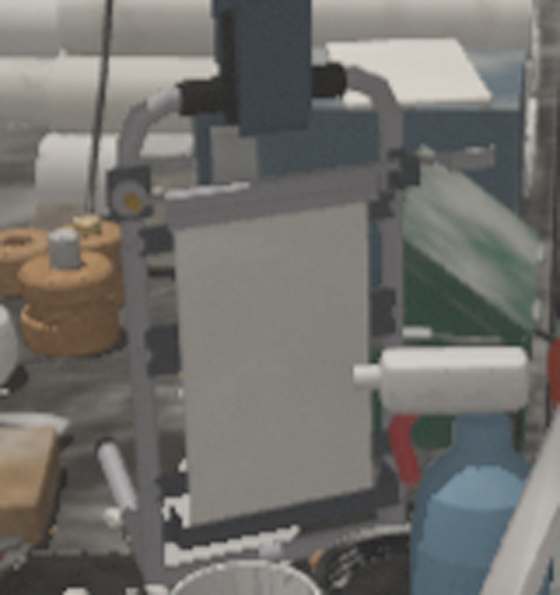

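View pics/w16.png

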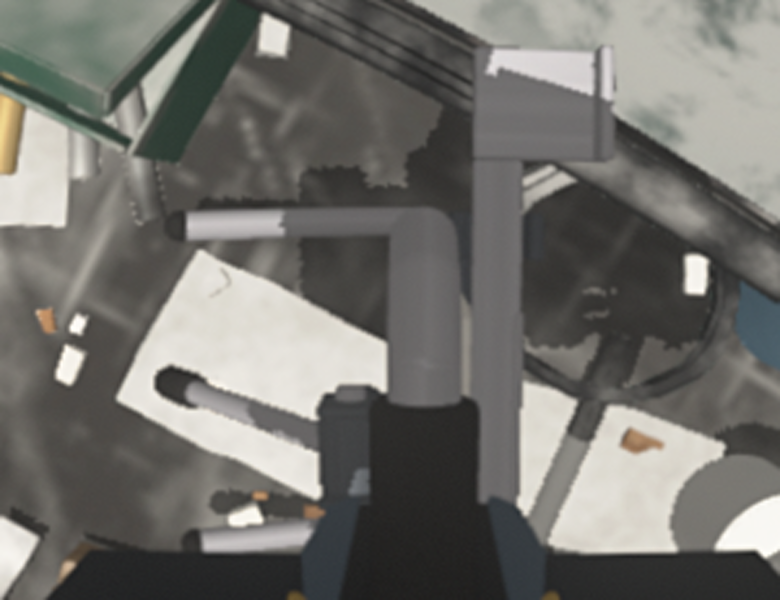

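```bash
python3 -m handwheel '[[0.1,[0,0,0.4],[-0.1,0,0]],[0.1,[0,0,0.4],[-0.1,0,0]],[0.1,[0,0,0],[0,0,0]],[0.1,[0,0,0],[0,0,0]],[0.1,[0,0,0],[0,0,0]],[0.1,[0,0,0],[0,0,0]],[0.1,[0,0,0],[0,0,0]],[0.1,[0,0,0],[0,0,0]],[0.1,[0,0,0],[0,0,0]],[0.1,[0,0,0],[0,0,0]]]'
python3 - <<'E'
from now import *
g=Rn.from_euler("xyz",s["ee_rot"],degrees=True).apply([0,-19,0])+s["ee_pos"]
ax=ER(-73.5,0)[:,0]; print("grip along x_e",ax@g, "toe 154.05")
env.job_done()
E
```

```text
time_s: 21.43
ee_pos: [476.1, -19.7, 242.6]
ee_rot: [-89.3, -0.1, -163.2]
force: [-0.7, 0.2, 4.2]
gripper_width: 17.3
t 21.43 pos [476.1 -19.7 242.6] rot [-8.930e+01 -1.000e-01 -1.632e+02] F [-0.7  0.2  4.2] w 17.3 q [-3.  8. 99. -1. 73. 70.]
grip along x_e 153.90549499963078 toe 154.05
the job is handed in; nothing more can be done
```

The easel is standing upright on its toe and the gripper is still holding it by the rubber grip. I handed the job in at 21.4 s.

1. **Keeper:** I pressed it down by its tab until it stopped firmly at about 9 N. Afterwards its fitted angle was about 0.01 rad, and it lies across the tile's upper edge at the fork.
2. **Leg:** I pushed it over centre with the shut fingers and it sprang down. A fit of the camera images with the easel nearly upright put it at about 2.20 rad, so it is at its stop.
3. **Standing it up:** I gripped the bar at 25 N and tipped the easel up about its toe, pressing down by 4–6 N throughout so that it stayed on the table.

**Last checks:**
- **Plumb:** the grip is within 0.2 mm of being directly over the toe, which makes the lean about 0°. I trust that to about 0.3–0.4°. I did not take a new picture after the last 0.8 mm nudge.
- **Hold:** the gripper opening was 17.3 mm on the sleeve, with about 4 N downward.
- **Cup and spray bottle:** they looked unmoved in the later pictures.

**Where the checks disagreed:**
- Early lean estimates ranged from about -1° to +0.8°, because I took the runners' visible ends to be 90 mm from the toe. Calibrating against the starting 20° gave 98 mm, and the cameras, the arm and the toe position then agreed.
- After springing down, the easel rested at about 12° of lean by my fit, not the stated 9°. The leg was just short of its stop then, and reached it when I stood the easel up.

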